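# Load a culture dish into the push-latch tray of a dish reader

## Robot

A 7-joint arm with a two-finger parallel gripper is mounted at the origin on the work surface. World frame = base frame: x ahead of the robot, y to its left, z up, the work surface at z = 0. Lengths are in m, angles in rad, forces in N, time in s.
With the tool pointing down it reaches from about 0.4 to 0.875 m from the base axis. Payload 19.3 kg.
Tool frame: the origin (TCP) lies between the finger pads; the fingertips stand 17 mm ahead of it and the grasp point (between the pads) lies 2 mm behind it; z points along the fingers, x is the direction in which the jaws open and shut, and the axes are right-handed (so a half turn about z gives the same grasp; the last joint's range is limited). The gripper opens to 85 mm and grips with 20 to 120 N. Pads are 22 mm wide; open, the fingers measure 114 mm over their backs; the gripper's body (76 mm by 85 mm) begins 54 mm behind the grasp point. The pads swing forward as they close: fully open they stand 13 mm farther back than shut.
Start: joints at [-1.259, 0.521, -0.036, 1.599, 0.021, 1.021, -0.113], TCP at [0.233, 0.58, 0.248] pointing down, gripper open.
Joint ranges: [-2.91, 2.91], [-0.3, 2.13], [-1.5, 1.42], [0.17, 2.43], [-1.26, 4.41], [0.16, 1.93], [-2.52, 2.52]. Speed limits (rad/s): [1.89, 1.89, 2.39, 2.39, 3.01, 3.01, 3.01].

## Interface

Orientations are given as [roll, pitch, yaw] about the fixed x, y, z axes, in that order (R = Rz(yaw) Ry(pitch) Rx(roll)).
In Python, from workcell import bot gives the robot as it stands. The module is installed in compiled form; this text tells all that it offers.
- The arm moves only by the tool arm_command, never from a script. Its argument "targets" is a list of rows, each a list of 6 numbers: the shift along the tool's x, y, z in mm, then the turn, a rotation vector about the tool's x, y, z in degrees. In form: [[x, y, z, wx, wy, wz], ...]. A call has 1 to 8 rows; each row shifts and turns the pose as measured when the row begins, along the tool's axes as they then stand; what a row does not reach is not made up. A row lasts 1/10 s, in which the tool goes at most 50 mm and 8.59 degrees, less where a joint would pass 70% of its speed; a pose out of reach is approached as far as the arm can. A call is refused whole if a number of a shift passes 50 or a number of a turn 8.59, either way. A call with a gripper value outside its range is refused whole. "grip" is the opening in per cent of the stroke, from 0 (shut) to 100 (fully open), set as the call begins (left out, the last holds). The fingers move at their own pace and stop on an object; "grip_force" is the grip in N (left out, the last holds). Time passes only in rows, so rows that do not move let the fingers close. It gives the time, the measured TCP pose, the force and the opening at its end, in the units of the state.
- bot.observe(): the state, without advancing time (a new reading comes with each control period).
- bot.grab_frame(name): name is "scene" or "side" or "wrist"; returns a dict with "color" (420x560x3 uint8, red, green, blue), "depth" (420x560 float32, m along the optical axis (not along the pixel's ray), 0 where there is no reading), "fov_y" (degrees; the focal length in pixels is half the picture's height over the tangent of half this angle, whatever the lens; pixels are square), "cx", "cy" (the principal point, pixels), "R" (3x3) and "t" (3): a world point X has camera coordinates R X + t; the wrist camera has in their place "hand_eye" (4x4, takes a point from camera to tool coordinates, whose origin is the TCP and whose axes are the tool frame's). Camera axes: x right, y down, z forward; pixel columns grow to the right and rows downward; lengths in m; the calibration is good to about 2 mm. A picture is of the moment at which its call begins: read the wrist's pose just before it.
- bot.job_done(): hands the job in, once; it reports no verdict.
The state is a dict: "clock": time; "qpos": joint angles; "qd": joint speeds; "joint_efforts": joint torques, N m; "position": TCP position; "tool_rot": TCP orientation; "force": force on the tool from outside, world axes, zero at the start; "moment": the same for the moment, N m; "grip_width": finger opening in m.
Only numpy, scipy, OpenCV 4.12 (cv2) and the standard library are available. Lean on these libraries where they do the work, as an engineer would, in place of code of your own. Each camera call takes 0.05 s, during which the arm holds its last target. There are 200 camera calls.

## Task

Load the small closed culture dish into the dish reader: press the reader's tray in so that its catch lets go and it springs out, take hold of its tab and draw the tray out to its stop, lay the dish flat in the round recess, then push the tray home until it catches and stays shut when you let go. Keep the dish upright and set it down rather than dropping it, press firmly but without forcing the catch, and leave the other things on the bench where they are.

Things in the scene. Friction and masses are not known exactly. Their poses are not given: they have to be found in the camera images.
- reader: The dish reader, a fixed bench instrument, white shell 240 mm wide, 300 mm deep, 261 mm high. Origin at bench level below the middle of its front face (fascia). x points from the fascia straight into it (horizontal), y across its width, z up. Its console overhangs the fascia, so a tool straight above the tab cannot fit while the tray is shut or has just sprung out: lean it, tip leading in under the console.
- lip (a point): Middle of the lower front edge of the reader's overhanging console: 40 mm in front of the fascia, 186 mm above the bench; axes as the reader's. The lip is as wide as the reader and 17 mm high; from there the console slopes back and up to 261 mm high at 60 mm behind the fascia. Below it the space in front of the fascia is free. A tool leaning 40 to 45 degrees from vertical clears it.
- tray (a joint): How far the tray is out, in m. 0 to 0.001: shut on its push-push catch, front flush with the fascia. 0.165: fully out, at its stop. It can be pressed in beyond shut, to a rubber stop at -0.007 (about 20 N per mm; -0.009 is forcing it). Pressed from shut past -0.004 (8 N) and let go, it springs out 30 to 60 mm, then slides with 1 N. Pushed in past -0.004 again (spring over the last 36 mm, to 8 N) and let go, it is caught.
- tab (a point): Middle of the front face of the tab of the tray, 88 mm above the bench; axes as the reader's; moves with the tray. The tray front is a panel 100 mm wide, 8 mm thick, 40 to 72 mm above the bench; the tab, 40 mm wide (y) and 22 mm deep (x), rises from its middle to 104 mm. Shut, it fills its notch in the fascia and shows only its front face; sprung out, its two sides can be pinched above the panel.
- recess (a point): Centre of the floor of the round recess in the tray, 51 mm above the bench, 64 mm behind the tab's front face; axes as the reader's; moves with the tray. The recess is 64 mm across, 7 mm deep, its rim chamfered 2 mm, in a flat plate 96 mm wide, top 58 mm above the bench. The tab's back is 42 mm in front of it. Inside the reader until the tray is out; fully out it is 101 mm in front of the fascia.
- dish: The culture dish to load: a closed clear round dish, 60 mm across, 16 mm high, with a pale brown layer in it, 35 to 70 g. The smaller of the two round dishes. Origin at the centre of its underside, z up.
- large_dish: A closed clear round dish like the other but 92 mm across, 16 mm high; leave it. Origin at the centre of its underside.
- spot_plate: White ceramic spot plate, 112 x 90 x 14 mm; leave it. Origin at the centre of its underside.
- funnel_a: Plastic funnel standing on its rim, mouth down, 84 mm across, 115 mm high; leave it. Origin at the centre of its rim.
- funnel_b: A second such funnel; leave it.
- dropper: Small yellow dropper bottle with a cap, 38 mm across, 95 mm high; leave it. Origin at the centre of its underside.
- beaker: Glass beaker, 68 mm across, 88 mm high; leave it. Origin at the centre of its underside.
Not all that is in view belongs to the job. Leave any purple or red look-alike of the dish alone.

How it is judged:
By the outcome, as a careful person would: the job done as asked, in the order asked, and still so for the second after the job is handed in, with the robot touching nothing.
It also fails if it takes over 64 s, if anything falls off the work surface, if the arm or the gripper's body presses on something with over 40 N, if the wrist force passes 120 N, or if a joint passes its speed limit or range.

## Working session

There is one attempt and no reset: what is moved stays moved. The work goes in short steps, Python scripts to look and compute and a tool call to move; the robot and the scene stay as the last step left them, time stands still between calls to the robot, and variables do not carry over. Pictures are saved under pics/ and viewed, about 8 in all and at most 12, crops included, and the job is handed in when it is done.

Besides the shell and the picture viewer there is one more tool, called as name(argument=value, ...), one argument or row to a line, values as JSON. arm_command: Moves the arm, as the interface text tells. Its arguments: {"type":"object","properties":{"targets":{"type":"array"},"grip":{"type":"number"},"grip_force":{"type":"number"}},"required":["targets"]}

```bash
mkdir -p pics
cat > h.py <<'E'
import numpy as np, cv2
from workcell import bot
from scipy.spatial.transform import Rotation as Ro
def pose():
    s=bot.observe(); return np.array(s['position']),Ro.from_euler('xyz',s['tool_rot']).as_matrix(),s
def frame(n):
    p,R,s=pose(); f=bot.grab_frame(n); h,w=f['depth'].shape
    f['f']=h/2/np.tan(np.radians(f['fov_y'])/2)
    if n=='wrist':
        H=np.array(f['hand_eye']); f['Rc']=R@H[:3,:3]; f['o']=R@H[:3,3]+p
    else:
        f['Rc']=np.array(f['R']).T; f['o']=-f['Rc']@np.array(f['t'])
    return f
def ray(f,u,v): return f['Rc']@np.array([(u-f['cx'])/f['f'],(v-f['cy'])/f['f'],1])
def onz(f,u,v,z):
    d=ray(f,u,v); return f['o']+d*(z-f['o'][2])/d[2]
def cloud(f):
    h,w=f['depth'].shape; v,u=np.mgrid[:h,:w]; z=f['depth']
    c=np.stack([(u-f['cx'])/f['f']*z,(v-f['cy'])/f['f']*z,z],-1)
    return c@f['Rc'].T+f['o']
def proj(f,X):
    c=f['Rc'].T@(np.array(X)-f['o']); return c[:2]/c[2]*f['f']+[f['cx'],f['cy']]
def save(n,f,sc=1):
    cv2.imwrite('pics/'+n+'.png',cv2.resize(f['color'][:,:,::-1],None,fx=sc,fy=sc))
E
python3 - <<'E'
from h import *
import pickle
p,R,s=pose();print(s)
for n in('scene','side'):
    f=frame(n);save(n+'0',f,1.4);pickle.dump(f,open(n+'.pkl','wb'));print(n,f['o'],f['Rc'][:,2],f['f'],f['cx'],f['cy'])
E
```

```text
{'clock': 0.0, 'qpos': array([-1.25919436,  0.52199177, -0.03632326,  1.59998777,  0.02114807,
        1.02109204, -0.11275415]), 'qd': array([ 0.00052813, -0.00090527, -0.00061265,  0.00028894,  0.0004687 ,
        0.00190753, -0.0001781 ]), 'joint_efforts': array([-1.70594376e-03, -9.27103400e+01,  1.97887748e+00, -3.69923759e+01,
        1.77088729e-02,  8.21120484e-03, -3.31246054e-05]), 'position': array([0.23277767, 0.57970213, 0.24774686]), 'tool_rot': array([3.14155711e+00, 1.09603513e-03, 1.18899911e+00]), 'force': array([ 0.14411248, -0.15896607,  0.2651992 ]), 'moment': array([-0.00885572, -0.00015425,  0.03124867]), 'grip_width': 0.08590724610851146}
scene [1.33881977 0.28362749 0.67820213] [-0.78844293 -0.30377662 -0.53486214] 448.7916577526593 282.8299531154204 213.92808819709947
side [1.14870924 0.32136044 0.87214432] [-0.58567616 -0.36283425 -0.72479979] 533.6498035983233 280.2935975456604 207.8601897021678
```

View pics/scene0.png

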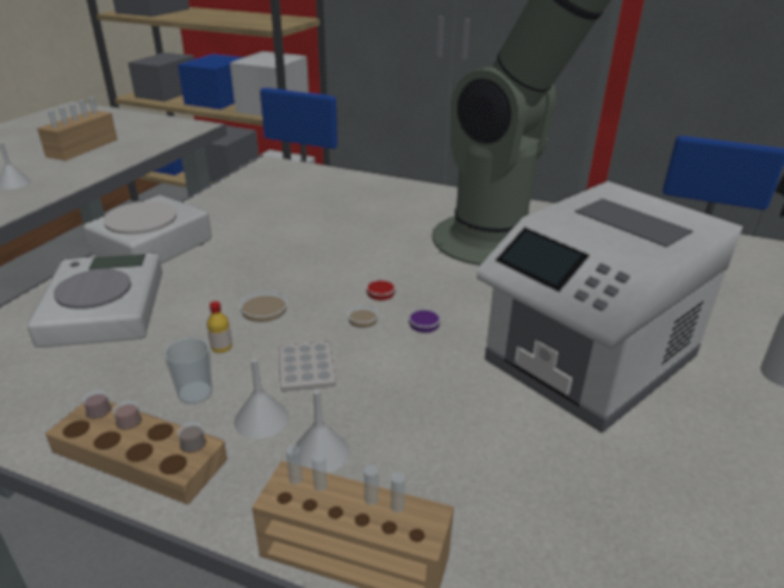

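View pics/side0.png

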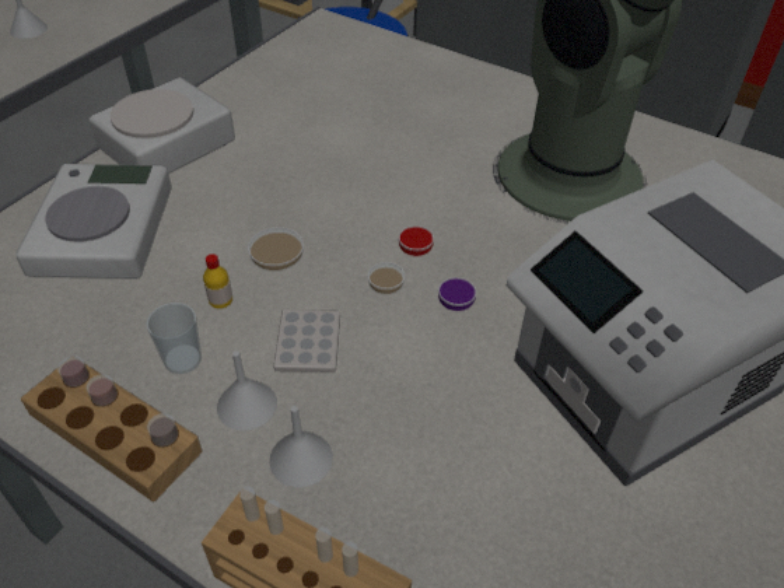

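The small pale-brown dish is at scene (363,318) and side (386,279) in the shown 1.4x pixels. The larger one is at scene (264,308). Red and purple look-alikes are nearby, at scene (381,289) and (424,320). The reader's tab is at scene (545,352).

```bash
cat > m.py <<'E'
from h import *
import pickle
def dishes(f,name):
    hsv=cv2.cvtColor(f['color'],cv2.COLOR_RGB2HSV)
    C=cloud(f)
    for lab,lo,hi in(('brown',(8,50,90),(20,140,220)),('red',(0,180,80),(4,255,255)),('purple',(125,120,50),(145,255,255))):
        m=cv2.inRange(hsv,lo,hi)
        m=cv2.morphologyEx(m,cv2.MORPH_OPEN,np.ones((3,3)))
        for c in cv2.findContours(m,0,2)[0]:
            if cv2.contourArea(c)<80:continue
            e=cv2.fitEllipse(c)
            P=onz(f,*e[0],0.012)
            if np.hypot(*P[:2])>1:continue
            cc=c[:,0,:]; W=np.array([onz(f,*q,0.012) for q in cc]); 
            print(name,lab,np.round(e[0],1),np.round(e[1],1),P.round(4),'cloud',C[int(e[0][1]),int(e[0][0])].round(4),'ext',np.ptp(W[:,:2],0).round(3))
if __name__=='__main__':
    for n in('scene','side'):
        f=pickle.load(open(n+'.pkl','rb')); dishes(f,n)
        C=cloud(f)
        # reader fascia: dark pixels below console
        poly={'scene':[(508,310),(592,352),(584,400),(505,350)],'side':[(540,350),(600,395),(602,428),(535,365)]}[n]
        m=np.zeros(C.shape[:2],np.uint8);cv2.fillPoly(m,[(np.array(poly)/1.4).astype(int)],1)
        P=C[(m>0)&(f['depth']>0)]
        for k in range(5):
            c=np.median(P,0) if k==0 else P.mean(0); w=np.linalg.svd(P-c,full_matrices=False)[2][2]; r=(P-c)@w; P=P[abs(r)<max(.003,2*r.std())]
        if w[0]>0:w=-w
        print('fascia',len(P),c.round(4),w.round(4),'std',((P-c)@w).std(), 'yaw',np.degrees(np.arctan2(w[1],w[0])))
        xr=np.array([w[0],w[1]])/np.hypot(*w[:2]); yr=np.array([-xr[1],xr[0]])
        # bright pixels within mask: tab+panel
        g=f['color'].min(2); b=(m>0)&(g>110)
        o=c[:2]+(-(c[2])*w[2])*0
        Q=C[b]; 
        d=np.stack([(Q[:,:2]-c[:2])@xr,(Q[:,:2]-c[:2])@yr,Q[:,2]],1)
        t=d[(d[:,2]>.078)&(d[:,2]<.1)]
        pn=d[(d[:,2]>.045)&(d[:,2]<.07)]
        for q in(t,pn):
            print(len(q),'med x',np.median(q[:,0]),'y range',np.percentile(q[:,1],[2,98]),'mid world',c[:2]+yr*np.percentile(q[:,1],[2,98]).mean())
        # whole reader shell: points z .03..0.26 in reader coords
        A=C.reshape(-1,3);A=A[(A[:,2]>.03)&(A[:,2]<.28)]
        d=np.stack([(A[:,:2]-c[:2])@xr,(A[:,:2]-c[:2])@yr,A[:,2]],1); 
        d=d[(abs(d[:,1])<.2)&(d[:,0]>-.06)&(d[:,0]<.35)&(d[:,2]>.19)]
        print('console y',np.percentile(d[:,1],[.5,99.5]),'zmax',np.percentile(d[:,2],99),'x',np.percentile(d[:,0],[.5,99.5]),'mid world',c[:2]+yr*np.percentile(d[:,1],[.5,99.5]).mean())
E
python3 m.py
```

```text
scene brown [249.9 378.7] [ 75.2 159.9] [0.8816 0.0526 0.012 ] cloud [0.9349 0.078  0.0907] ext [0.159 0.266]
scene brown [103.8 320.6] [ 42.2 140.4] [ 0.8692 -0.2753  0.012 ] cloud [ 0.8886 -0.2538  0.0404] ext [0.115 0.272]
scene brown [187.8 217.9] [10.9 26.5] [ 0.4784 -0.3242  0.012 ] cloud [ 0.4821 -0.3239  0.0171] ext [0.062 0.067]
scene brown [126.3 127.3] [ 5.9 33.1] [ 0.0117 -0.8936  0.012 ] cloud [-1.1684 -1.9429 -0.5784] ext [0.061 0.125]
scene purple [302.8 226.9] [ 9.  16.6] [ 0.3955 -0.0221  0.012 ] cloud [ 0.3997 -0.0231  0.0172] ext [0.042 0.044]
fascia 1939 [0.5279 0.2232 0.0949] [-0.8923  0.451   0.0193] std 0.0012922370538480978 yaw 153.1884252122225
  return _methods._mean(a, axis=axis, dtype=dtype,
  ret = ret.dtype.type(ret / rcount)
Traceback (most recent call last):
  File "m.py", line 37, in <module>
    print(len(q),'med x',np.median(q[:,0]),'y range',np.percentile(q[:,1],[2,98]),'mid world',c[:2]+yr*np.percentile(q[:,1],[2,98]).mean())
                                                     ~~~~~~~~~~~~~^^^^^^^^^^^^^^^
IndexError: index -1 is out of bounds for axis 0 with size 0
```

Run:
```python
from h import *
import pickle
F={n:pickle.load(open(n+'.pkl','rb')) for n in('scene','side')}
f=F['scene']
for n,pts in(('scene',[(363,318),(545,352),(520,330),(543,372),(264,308)]),('side',[(386,279),(571,385),(277,250)])):
    g=F[n]
    for u,v in pts: print(n,u,v,g['color'][int(v/1.4),int(u/1.4)],cv2.cvtColor(g['color'],cv2.COLOR_RGB2HSV)[int(v/1.4),int(u/1.4)],cloud(g)[int(v/1.4),int(u/1.4)].round(3))
# crops: dish and fascia
a=f['color'][200:250,225:325]; b=f['color'][200:300,340:440]
im=np.hstack([cv2.resize(a,(600,300),interpolation=2)[:, :400],cv2.resize(b,(400,400),interpolation=2)[:300]]) if 0 else np.hstack([cv2.resize(f['color'][185:260,225:325],(400,300),interpolation=2),cv2.resize(f['color'][210:285,345:445],(400,300),interpolation=2)])
cv2.imwrite('pics/crop1.png',im[:,:,::-1])
# top edge of console and sides by cloud in reader frame
for n,g in F.items():
    C=cloud(g);th=np.radians(153.19);xr=np.array([np.cos(th),np.sin(th)]);yr=np.array([-xr[1],xr[0]]);o=np.array([.528,.223])
    d=np.concatenate([(C[...,:2]-o)@np.stack([xr,yr],1),C[...,2:]],-1).reshape(-1,3)
    s=d[(abs(d[:,1])<.3)&(d[:,0]>.05)&(d[:,0]<.3)&(d[:,2]>.05)&(d[:,2]<.25)]
    print(n,'side y',np.histogram(s[:,1],bins=np.arange(-.2,.2,.01)))
    s=d[(abs(d[:,1])<.3)&(d[:,0]>-.1)&(d[:,0]<.4)&(d[:,2]>.21)&(d[:,2]<.3)]
    print(np.percentile(s,[.5,2,50,98,99.5],axis=0).round(4))
```

```text
scene 363 318 [118 107  92] [ 17  56 118] [ 0.448 -0.126  0.017]
scene 545 352 [71 71 72] [120   4  72] [0.527 0.219 0.095]
scene 520 330 [49 50 52] [110  15  52] [0.504 0.173 0.11 ]
scene 543 372 [89 89 88] [30  3 89] [0.527 0.22  0.056]
scene 264 308 [117 107  92] [ 18  54 117] [ 0.493 -0.314  0.017]
side 386 279 [104  91  73] [ 17  76 104] [ 0.442 -0.131  0.018]
side 571 385 [64 64 60] [30 16 64] [0.522 0.211 0.079]
side 277 250 [104  91  74] [ 17  74 104] [ 0.484 -0.32   0.016]
scene side y (array([   0,    0,    0,    0,    0,    0,    0,    0, 3408,    0,    0,
          0,    0,    0,    0,    0,    0,    0,    0,    0,    0,    0,
          0,    0,    0,    0,    0,    0,    0,    0,    0,    0,    0,
          0,    0,    0,    0,    0,    0]), array([-2.00000000e-01, -1.90000000e-01, -1.80000000e-01, -1.70000000e-01,
       -1.60000000e-01, -1.50000000e-01, -1.40000000e-01, -1.30000000e-01,
       -1.20000000e-01, -1.10000000e-01, -1.00000000e-01, -9.00000000e-02,
       -8.00000000e-02, -7.00000000e-02, -6.00000000e-02, -5.00000000e-02,
       -4.00000000e-02, -3.00000000
[... 1017 characters left out ...]
01, -1.00000000e-01, -9.00000000e-02,
       -8.00000000e-02, -7.00000000e-02, -6.00000000e-02, -5.00000000e-02,
       -4.00000000e-02, -3.00000000e-02, -2.00000000e-02, -1.00000000e-02,
        1.66533454e-16,  1.00000000e-02,  2.00000000e-02,  3.00000000e-02,
        4.00000000e-02,  5.00000000e-02,  6.00000000e-02,  7.00000000e-02,
        8.00000000e-02,  9.00000000e-02,  1.00000000e-01,  1.10000000e-01,
        1.20000000e-01,  1.30000000e-01,  1.40000000e-01,  1.50000000e-01,
        1.60000000e-01,  1.70000000e-01,  1.80000000e-01,  1.90000000e-01]))
[[-0.0283 -0.114   0.2105]
 [-0.024  -0.1135  0.2121]
 [ 0.0813 -0.0022  0.2608]
 [ 0.283   0.1208  0.2662]
 [ 0.2966  0.1252  0.267 ]]
```

View pics/crop1.png

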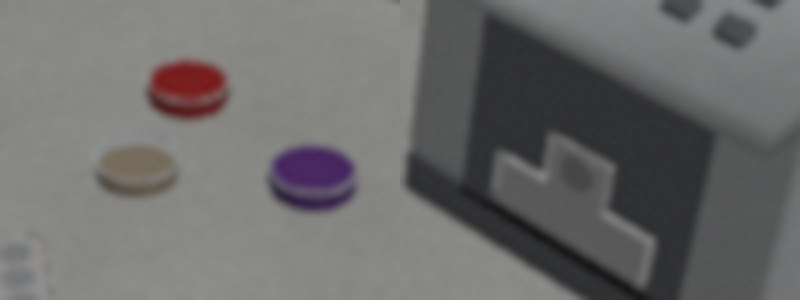

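Crop: left half shows the small pale-brown clear dish (137,168), which is the right one, beside the red (188,88) and purple (313,178) look-alikes. Right half shows the shut tray as a white T: tab top corners (548,133) and (614,163), panel left (495,150), right (655,240).

Run:
```python
from h import *
import pickle
F={n:pickle.load(open(n+'.pkl','rb')) for n in('scene','side')}
th=np.radians(153.19);xr=np.array([np.cos(th),np.sin(th)]);yr=np.array([-xr[1],xr[0]]);o=np.array([.528,.223])
for n,g in F.items():
    C=cloud(g)
    d=np.concatenate([(C[...,:2]-o)@np.stack([xr,yr],1),C[...,2:]],-1)
    s=(abs(d[...,1]+.115)<.01)&(d[...,0]>.03)&(d[...,0]<.28)&(d[...,2]>.05)&(d[...,2]<.18)
    k=np.polyfit(d[s][:,0],d[s][:,1],1); print(n,'side wall slope deg',np.degrees(np.arctan(k[0])),'y at x=.1',np.polyval(k,.1))
    fm=(abs(d[...,1])<.09)&(abs(d[...,0])<.012)&(d[...,2]>.03)&(d[...,2]<.15)
    k=np.polyfit(d[fm][:,1],d[fm][:,0],1);print('fascia slope',np.degrees(np.arctan(k[0])),k[1])
    gr=cv2.cvtColor(g['color'],cv2.COLOR_RGB2GRAY)
    print('fascia gray pct',np.percentile(gr[fm],[5,30,50,70,95]))
    T=(np.percentile(gr[fm],5)+np.percentile(gr[fm],95))/2
    for z0,z1 in((.076,.100),(.046,.070)):
        b=fm&(d[...,2]>z0+.002)&(d[...,2]<z1+.002)
        q=d[b&(gr>58)]; print(z0,'y',np.percentile(q[:,1],[1,5,50,95,99]).round(4),'x',np.median(q[:,0]).round(4))
    for lab in ('dish','large'):
        ctr=np.array({'dish':(.445,-.128),'large':(.49,-.318)}[lab])
        h=cv2.cvtColor(g['color'],cv2.COLOR_RGB2HSV)
        m=(np.hypot(*np.moveaxis(C[...,:2]-ctr,-1,0))<.06)
        mb=(m&(h[...,1]>45)&(h[...,0]>10)&(h[...,0]<25)).astype(np.uint8)
        c=max(cv2.findContours(mb,0,2)[0],key=cv2.contourArea);e=cv2.fitEllipse(c)
        print(lab,np.round(e,1) if 0 else e, onz(g,*e[0],.008).round(4),'z med',np.median(C[mb>0][:,2]),'cent',C[mb>0].mean(0).round(4))
        t=m&(C[...,2]>.012);print('  top pts',C[t].mean(0).round(4),np.percentile(C[t],[1,99],axis=0).round(3).tolist())
```

```text
scene side wall slope deg -0.08250222177671375 y at x=.1 -0.11466636385973711
fascia slope -0.19811257795909593 0.0005227368180874863
fascia gray pct [46. 49. 51. 85. 95.]
0.076 y [-0.0891 -0.0865 -0.0052  0.0846  0.0889] x 0.0013
0.046 y [-0.0893 -0.0844 -0.0061  0.0804  0.0879] x 0.0013
dish ((258.6551818847656, 225.0325469970703), (5.81060266494751, 15.134401321411133), 89.64408874511719) [ 0.4284 -0.1359  0.008 ] z med 0.016351917185189635 cent [ 0.4433 -0.1288  0.0151]
  top pts [ 0.4352 -0.133   0.0165] [[0.404, -0.163, 0.012], [0.463, -0.105, 0.019]]
large ((187.90704345703125, 217.94395446777344), (11.100482940673828, 27.838237762451172), 83.40154266357422) [ 0.4734 -0.3275  0.008 ] z med 0.0164653711455095 cent [ 0.4872 -0.318   0.0158]
  top pts [ 0.4805 -0.3234  0.0165] [[0.435, -0.368, 0.013], [0.522, -0.281, 0.02]]
side side wall slope deg -0.1590144908786679 y at x=.1 -0.11357622306274735
fascia slope -0.22213748504404443 8.864408268103083e-05
fascia gray pct [20.6 33.  38.  65.  74. ]
0.076 y [-0.089  -0.0868 -0.01    0.0858  0.0887] x 0.0012
0.046 y [-0.0885 -0.0834 -0.0054  0.0616  0.0886] x 0.001
dish ((275.2626037597656, 197.9546356201172), (12.831050872802734, 21.625782012939453), 90.65223693847656) [ 0.4306 -0.1376  0.008 ] z med 0.01650101434139256 cent [ 0.4409 -0.1311  0.0156]
  top pts [ 0.4342 -0.1348  0.0167] [[0.404, -0.164, 0.013], [0.462, -0.106, 0.021]]
large ((196.59197998046875, 177.13388061523438), (20.620647430419922, 34.8455810546875), 83.46624755859375) [ 0.4756 -0.3294  0.008 ] z med 0.016629499338521925 cent [ 0.4849 -0.3203  0.0161]
  top pts [ 0.4794 -0.325   0.0168] [[0.434, -0.37, 0.013], [0.522, -0.282, 0.021]]
```

```bash
cat > plan.py <<'E'
# usage: plan.py r|w x y z lean [v mm/row] : rows taking the TCP to a point (mm, reader or world axes), tool leaning 'lean' deg toward reader
from h import *
import sys,json
cfg=json.load(open('cfg.json'))
th=np.radians(cfg['yaw']);xr=np.array([np.cos(th),np.sin(th),0]);yr=np.array([-xr[1],xr[0],0]);Z=np.array([0,0,1.])
M=np.stack([xr,yr,Z],1);O=np.array(cfg['o']+[0])
def Rt(lean):
    a=np.radians(lean);z=-np.cos(a)*Z+np.sin(a)*xr;x=-yr;return np.stack([x,np.cross(z,x),z],1)
def show():
    p,R,s=pose();print('t',round(s['clock'],2),'reader-mm',((p-O)@M*1e3).round(1),'world-mm',(p*1e3).round(1),'F in reader',(s['force']@M).round(1),'grip',round(s['grip_width']*1e3,1),'q',np.round(s['qpos'],2))
    return p,R
if __name__=='__main__':
    p,R=show()
    if len(sys.argv)>2:
        g=np.array([float(a) for a in sys.argv[2:5]])/1e3;G=O+M@g if sys.argv[1]=='r' else g
        v=float(sys.argv[6]) if len(sys.argv)>6 else 40
        T=Rt(float(sys.argv[5]));w=Ro.from_matrix(R.T@T).as_rotvec(degrees=True);d=G-p
        n=max(1,int(np.ceil(max(np.linalg.norm(d)*1e3/v,np.abs(w).max()/8))))
        rows=[]
        for k in range(n):
            Rk=R@Ro.from_rotvec(w*k/n,degrees=True).as_matrix()
            rows.append([round(float(a),1) for a in Rk.T@d*1e3/n]+[round(float(a),2) for a in w/n])
        for i in range(0,n,8):print(json.dumps(rows[i:i+8]))
E
python3 - <<'E'
from h import *
import pickle,json
f=pickle.load(open('scene.pkl','rb'))
th=np.radians(153.0);xr=np.array([np.cos(th),np.sin(th)]);yr=np.array([-xr[1],xr[0]]);o=np.array([.528,.223])
for nm,u,v,z in(('tabL',382,243.3,.104),('tabR',398.5,250.75,.104),('panL',368.75,247.5,.072),('panR',345+255/4,210+240/4,.072)):
    P=onz(f,u,v,z);print(nm,P.round(4),((P[:2]-o)@xr).round(4),((P[:2]-o)@yr).round(4))
c=o+xr*.0005+yr*.005
json.dump({'yaw':153.0,'o':c.tolist()},open('cfg.json','w'));print(c)
g=frame('wrist');print(np.array(g['hand_eye']).round(3))
E
python3 plan.py r -200 0 450 0 45; python3 plan.py w 280 560 450 0 45
```

```text
tabL [0.5174 0.2007 0.104 ] -0.0007 0.0247
tabR [0.5304 0.2386 0.104 ] 0.005 -0.015
panL [0.4998 0.1714 0.072 ] 0.0017 0.0588
panR [0.5455 0.2678 0.072 ] 0.0048 -0.0478
[0.52528454 0.21877196]
[[ 1.    -0.001  0.    -0.002]
 [ 0.     0.945  0.327 -0.086]
 [-0.    -0.327  0.945 -0.125]
 [ 0.     0.     0.     1.   ]]
t 0.15 reader-mm [ 424.5 -188.9  247.9] world-mm [232.8 579.8 247.9] F in reader [-0.2 -0.8  0.7] grip 85.5 q [-1.26  0.52 -0.04  1.6   0.02  1.02 -0.11]
[[-15.3, 37.8, -12.6, 0.0, 0.0, 0.32], [-15.0, 37.9, -12.6, 0.0, 0.0, 0.32], [-14.8, 38.0, -12.6, 0.0, 0.0, 0.32], [-14.6, 38.1, -12.6, 0.0, 0.0, 0.32], [-14.4, 38.2, -12.6, 0.0, 0.0, 0.32], [-14.2, 38.2, -12.6, 0.0, 0.0, 0.32], [-14.0, 38.3, -12.6, 0.0, 0.0, 0.32], [-13.8, 38.4, -12.6, 0.0, 0.0, 0.32]]
[[-13.5, 38.5, -12.6, 0.0, 0.0, 0.32], [-13.3, 38.5, -12.6, 0.0, 0.0, 0.32], [-13.1, 38.6, -12.6, 0.0, 0.0, 0.32], [-12.9, 38.7, -12.6, 0.0, 0.0, 0.32], [-12.7, 38.8, -12.6, 0.0, 0.0, 0.32], [-12.5, 38.8, -12.6, 0.0, 0.0, 0.32], [-12.2, 38.9, -12.6, 0.0, 0.0, 0.32], [-12.0, 39.0, -12.6, 0.0, 0.0, 0.32]]
t 0.15 reader-mm [ 424.5 -188.9  247.9] world-mm [232.8 579.8 247.9] F in reader [-0.2 -0.8  0.7] grip 85.5 q [-1.26  0.52 -0.04  1.6   0.02  1.02 -0.11]
[[-0.2, 10.2, -40.4, 0.0, 0.01, 1.02], [-0.0, 10.2, -40.4, 0.0, 0.01, 1.02], [0.2, 10.2, -40.4, 0.0, 0.01, 1.02], [0.4, 10.2, -40.4, 0.0, 0.01, 1.02], [0.6, 10.2, -40.4, 0.0, 0.01, 1.02]]
```

arm_command(
  targets=[
    [0,10,-45,0,0,0],
    [0,10,-45,0,0,0],
    [0,10,-45,0,0,0],
    [0,10,-45,0,0,0],
    [-15,40,-10,0,0,0],
    [-15,40,-5,0,0,0],
    [-15,40,0,0,0,0],
    [-15,40,0,0,0,0],
  ],
  grip=0,
)

```text
clock: 0.95
position: [0.3961, 0.4492, 0.4486]
tool_rot: [-3.14, 0.005, 1.2]
force: [0.9, 0.1, -0.0]
grip_width: 0.0002
```

```bash
python3 plan.py r -250 0 430 0 45
```

```text
t 0.95 reader-mm [ 219.8 -146.7  448.6] world-mm [396.1 449.2 448.6] F in reader [-0.7 -0.5 -0. ] grip 0.2 q [-0.97  0.35  0.04  1.36 -0.01  1.44  0.27]
[[-17.6, 41.1, 1.7, -0.01, 0.03, 0.53], [-17.2, 41.3, 1.7, -0.01, 0.03, 0.53], [-16.8, 41.5, 1.7, -0.01, 0.03, 0.53], [-16.4, 41.6, 1.7, -0.01, 0.03, 0.53], [-16.0, 41.8, 1.7, -0.01, 0.03, 0.53], [-15.7, 41.9, 1.7, -0.01, 0.03, 0.53], [-15.3, 42.1, 1.7, -0.01, 0.03, 0.53], [-14.9, 42.2, 1.7, -0.01, 0.03, 0.53]]
[[-14.5, 42.3, 1.7, -0.01, 0.03, 0.53], [-14.1, 42.5, 1.7, -0.01, 0.03, 0.53], [-13.7, 42.6, 1.7, -0.01, 0.03, 0.53]]
```

```bash
sed -i 's/x=-yr;return/x=yr;return/; s/T=Rt(float(sys.argv\[5\]));w=Ro.from_matrix(R.T@T).as_rotvec(degrees=True)/&\n        if len(sys.argv)>7: w=w*(1-360\/np.linalg.norm(w))/; s/^        if len/        if len/' plan.py; sed -i 's/;d=G-p$/\n        d=G-p/' plan.py; sed -n 20,30p plan.py; python3 plan.py r -250 0 430 0 45 x
```

```text
n=max(1,int(np.ceil(max(np.linalg.norm(d)*1e3/v,np.abs(w).max()/8))))
        rows=[]
        for k in range(n):
            Rk=R@Ro.from_rotvec(w*k/n,degrees=True).as_matrix()
            rows.append([round(float(a),1) for a in Rk.T@d*1e3/n]+[round(float(a),2) for a in w/n])
        for i in range(0,n,8):print(json.dumps(rows[i:i+8]))
t 0.95 reader-mm [ 219.8 -146.7  448.6] world-mm [396.1 449.2 448.6] F in reader [-0.7 -0.5 -0. ] grip 0.2 q [-0.97  0.35  0.04  1.36 -0.01  1.44  0.27]
[[-8.0, 18.9, 0.8, 0.02, 0.0, 7.74], [-5.4, 19.8, 0.8, 0.02, 0.0, 7.74], [-2.7, 20.3, 0.8, 0.02, 0.0, 7.74], [0.0, 20.5, 0.8, 0.02, 0.0, 7.74], [2.8, 20.3, 0.8, 0.02, 0.0, 7.74], [5.5, 19.8, 0.8, 0.02, 0.0, 7.74], [8.1, 18.8, 0.7, 0.02, 0.0, 7.74], [10.6, 17.6, 0.7, 0.02, 0.0, 7.74]]
[[12.9, 16.0, 0.7, 0.02, 0.0, 7.74], [14.9, 14.1, 0.7, 0.02, 0.0, 7.74], [16.7, 12.0, 0.7, 0.02, 0.0, 7.74], [18.1, 9.6, 0.7, 0.02, 0.0, 7.74], [19.2, 7.1, 0.7, 0.02, 0.0, 7.74], [20.0, 4.4, 0.7, 0.02, 0.0, 7.74], [20.4, 1.7, 0.7, 0.02, 0.0, 7.74], [20.5, -1.1, 0.7, 0.02, 0.0, 7.74]]
[[20.1, -3.8, 0.7, 0.02, 0.0, 7.74], [19.4, -6.5, 0.7, 0.02, 0.0, 7.74], [18.4, -9.1, 0.7, 0.02, 0.0, 7.74], [17.0, -11.5, 0.7, 0.02, 0.0, 7.74], [15.3, -13.6, 0.7, 0.02, 0.0, 7.74], [13.3, -15.6, 0.8, 0.02, 0.0, 7.74], [11.1, -17.2, 0.8, 0.02, 0.0, 7.74], [8.7, -18.6, 0.8, 0.02, 0.0, 7.74]]
```

arm_command(
  targets=[
    [-8,19,1,0,0,8],
    [-5,20,1,0,0,8],
    [-3,20,1,0,0,8],
    [0,21,1,0,0,8],
    [3,20,1,0,0,8],
    [6,20,1,0,0,8],
    [8,19,1,0,0,8],
    [11,17,1,0,0,8],
  ],
)

```text
clock: 1.75
position: [0.5178, 0.3218, 0.4399]
tool_rot: [3.135, 0.004, 0.037]
force: [0.0, 0.4, -0.1]
grip_width: -0.0
```

arm_command(
  targets=[
    [13,16,1,0,0,8],
    [15,14,1,0,0,8],
    [17,12,1,0,0,8],
    [18,9,1,0,0,8],
    [19,7,1,0,0,8],
    [20,4,1,0,0,8],
    [21,1,1,0,0,8],
    [21,-2,1,0,0,8],
  ],
)

```text
clock: 2.55
position: [0.6266, 0.19, 0.4303]
tool_rot: [3.132, -0.004, -1.127]
force: [0.2, -0.0, 0.1]
grip_width: 0.0
```

```bash
python3 plan.py r -200 0 250 45 45
```

```text
t 2.55 reader-mm [-103.4  -20.4  430.3] world-mm [626.6 190.  430.3] F in reader [-0.2 -0.1  0.1] grip 0.0 q [-0.73  0.52  0.6   1.25 -0.28  1.46 -1.29]
[[12.6, -6.3, 25.8, -5.91, -3.0, 7.06], [12.9, -10.5, 24.2, -5.91, -3.0, 7.06], [12.6, -14.5, 22.3, -5.91, -3.0, 7.06], [11.6, -18.2, 19.9, -5.91, -3.0, 7.06], [10.2, -21.4, 17.3, -5.91, -3.0, 7.06], [8.2, -24.2, 14.5, -5.91, -3.0, 7.06], [5.7, -26.4, 11.5, -5.91, -3.0, 7.06]]
```

arm_command(
  targets=[
    [13,-6,26,-5.9,-3,7.1],
    [13,-10,24,-5.9,-3,7.1],
    [13,-14,22,-5.9,-3,7.1],
    [12,-18,20,-5.9,-3,7.1],
    [10,-21,17,-5.9,-3,7.1],
    [8,-24,14,-5.9,-3,7.1],
    [6,-26,11,-5.9,-3,7.1],
  ],
)

```text
clock: 3.25
position: [0.6875, 0.1412, 0.2734]
tool_rot: [2.557, 0.058, -1.768]
force: [0.3, -0.6, -0.9]
grip_width: -0.0001
```

```bash
python3 plan.py r -120 0 84 45 45
```

```text
t 3.25 reader-mm [-179.8   -4.5  273.4] world-mm [687.5 141.2 273.4] F in reader [-0.6  0.4 -0.9] grip -0.1 q [-0.26  1.    0.23  0.78 -0.42  1.92 -1.86]
[[-0.1, -11.1, 38.1, -2.19, -1.47, 2.86], [0.2, -12.6, 37.7, -2.19, -1.47, 2.86], [0.5, -14.1, 37.2, -2.19, -1.47, 2.86], [0.7, -15.5, 36.6, -2.19, -1.47, 2.86], [0.9, -16.9, 35.9, -2.19, -1.47, 2.86]]
```

arm_command(
  targets=[
    [0,-11,38,-1,-1,3],
    [0,-12,38,-2,-1.5,3],
    [0,-14,37,-2,-1.5,3],
    [1,-15,37,-3,-1.5,3],
    [1,-17,36,-3,-1.5,3],
  ],
)

```text
clock: 3.75
position: [0.6332, 0.1652, 0.0782]
tool_rot: [2.351, -0.005, -2.06]
force: [0.7, 0.5, -0.8]
grip_width: 0.0002
```

```bash
python3 plan.py r -120 0 84 45 45
```

```text
t 3.75 reader-mm [-120.5   -1.3   78.2] world-mm [633.2 165.2  78.2] F in reader [-0.3 -0.8 -0.8] grip 0.2 q [-0.23  1.16  0.2   1.04 -0.58  1.68 -1.99]
[[1.3, 4.4, -3.7, 0.31, 0.51, -0.91]]
```

arm_command(
  targets=[
    [1,4,-4,0.3,0.5,-0.9],
    [0,-25,25,0,0,0],
  ],
)

```text
clock: 3.95
position: [0.6319, 0.1633, 0.0473]
tool_rot: [2.354, -0.001, -2.041]
force: [0.6, 1.1, 1.7]
grip_width: 0.0003
```

```bash
python3 - <<'E'
from plan import *
import pickle
p,R=show();f=frame('wrist');save('w1',f);pickle.dump(f,open('w1.pkl','wb'))
for y in(-20,20):
  for z in(72,104): print(y,z,proj(f,O+M@np.array([0,y,z])/1e3).round(0))
E
python3 plan.py r -50 0 84 45 45
```

```text
t 3.95 reader-mm [-120.2    1.    47.3] world-mm [631.9 163.3  47.3] F in reader [ 0.  -1.2  1.7] grip 0.3 q [-0.23  1.2   0.2   1.03 -0.57  1.65 -1.96]
-20 72 [251. 372.]
-20 104 [249. 427.]
20 72 [310. 372.]
20 104 [311. 427.]
t 4.0 reader-mm [-116.8    3.4   38.5] world-mm [627.8 162.8  38.5] F in reader [ 2.8  2.  -7.5] grip -0.6 q [-0.23  1.21  0.19  1.04 -0.57  1.64 -1.96]
[[-1.5, 39.6, 7.9, 0.31, -0.17, -0.16], [-1.6, 39.7, 7.7, 0.31, -0.17, -0.16]]
```

View pics/w1.png

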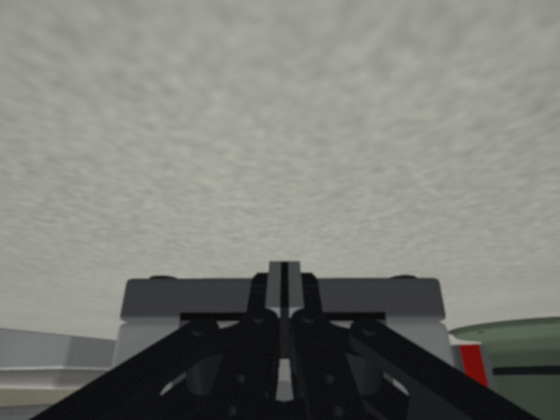

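The wrist view is taken from low outside the reader. Its dark base spans columns 122–443, centred at about 283, and the fingers are at 284, so they are aligned laterally. The fingers hide the tab. Next I move up and in.

arm_command(
  targets=[
    [-2,33,-33,0.3,0,0],
    [-1,20,20,0.3,0,0],
    [0,15,15,0,0,0],
  ],
)

```text
clock: 4.3
position: [0.5869, 0.1867, 0.0897]
tool_rot: [2.361, -0.006, -2.036]
force: [0.5, 0.5, 0.1]
grip_width: 0.0
```

```bash
python3 plan.py r -26 0 84 45 45
```

```text
t 4.3 reader-mm [-69.5   0.6  89.7] world-mm [586.9 186.7  89.7] F in reader [-0.2 -0.7  0.1] grip 0.0 q [-0.29  1.07  0.19  1.21 -0.57  1.59 -1.96]
[[-0.9, 26.9, 34.6, -0.3, -0.5, -0.0]]
```

arm_command(
  targets=[
    [0,15,18,-0.3,-0.5,0],
    [-1,10,15,0,0,0],
    [0,0,0,0,0,0],
  ],
)

```text
clock: 4.6
position: [0.5514, 0.2091, 0.0937]
tool_rot: [2.366, 0.01, -2.032]
force: [0.2, -0.6, 0.1]
grip_width: -0.0
```

```bash
python3 plan.py r -22 0 84 45 45
```

```text
t 4.6 reader-mm [-27.7  -3.2  93.7] world-mm [551.4 209.1  93.7] F in reader [-0.5  0.4  0.1] grip -0.0 q [-0.32  1.01  0.18  1.34 -0.59  1.51 -1.95]
[[3.2, -2.7, 10.9, -0.56, 0.01, 0.84]]
```

arm_command(
  targets=[
    [3,-5,5,-0.5,0,0.8],
    [0,1,3,0,0,0],
    [0,1,2,0,0,0],
    [0,0,0,0,0,0],
  ],
)

```text
clock: 5.0
position: [0.5488, 0.2078, 0.088]
tool_rot: [2.363, 0.004, -2.04]
force: [-0.1, 0.7, -0.1]
grip_width: 0.0001
```

```bash
python3 plan.py r -19 0 84 45 45
```

```text
t 5.0 reader-mm [-25.9  -0.9  88. ] world-mm [548.8 207.8  88. ] F in reader [ 0.4 -0.6 -0.1] grip 0.1 q [-0.32  1.02  0.18  1.34 -0.59  1.5  -1.95]
[[0.9, 2.2, 7.7, -0.41, 0.08, 0.26]]
```

arm_command(
  targets=[
    [0,1,2,0,0,0],
    [0,1,2,0,0,0],
    [0,1.5,1.5,0,0,0],
    [0,0,0,0,0,0],
  ],
)

```text
clock: 5.4
position: [0.543, 0.2104, 0.086]
tool_rot: [2.363, 0.004, -2.04]
force: [-0.4, -0.5, -0.3]
grip_width: -0.0001
```

```bash
python3 plan.py
```

```text
t 5.4 reader-mm [-19.6  -0.5  86. ] world-mm [543.  210.4  86. ] F in reader [ 0.2  0.7 -0.3] grip -0.1 q [-0.33  1.01  0.18  1.36 -0.59  1.49 -1.95]
```

arm_command(
  targets=[
    [0,1.5,1.5,0,0,0],
    [0,1.5,1.5,0,0,0],
    [0,0,0,0,0,0],
  ],
)

```text
clock: 5.7
position: [0.5399, 0.2118, 0.086]
tool_rot: [2.366, 0.004, -2.041]
force: [3.0, -1.3, -0.7]
grip_width: 0.0004
```

```bash
python3 plan.py
```

```text
t 5.7 reader-mm [-16.2  -0.4  86. ] world-mm [539.9 211.8  86. ] F in reader [-3.3 -0.2 -0.7] grip 0.4 q [-0.33  1.01  0.18  1.37 -0.59  1.48 -1.95]
```

arm_command(
  targets=[
    [0,1,1,0,0,0],
    [0,1,1,0,0,0],
    [0,0,0,0,0,0],
  ],
)

```text
clock: 6.0
position: [0.5389, 0.2122, 0.0861]
tool_rot: [2.37, 0.005, -2.042]
force: [1.0, -0.5, -0.4]
grip_width: 0.0001
```

```bash
python3 plan.py
```

```text
t 6.0 reader-mm [-15.1  -0.3  86.1] world-mm [538.9 212.2  86.1] F in reader [-1.1  0.  -0.4] grip 0.1 q [-0.33  1.    0.18  1.38 -0.59  1.47 -1.94]
```

arm_command(
  targets=[
    [0,1,1,0,0,0],
    [0,1,1,0,0,0],
    [0,0,0,0,0,0],
  ],
)

```text
clock: 6.3
position: [0.5377, 0.2128, 0.0862]
tool_rot: [2.374, 0.006, -2.044]
force: [4.7, -2.2, 0.3]
grip_width: -0.0001
```

```bash
python3 plan.py
```

```text
t 6.3 reader-mm [-13.8  -0.4  86.2] world-mm [537.7 212.8  86.2] F in reader [-5.2 -0.2  0.3] grip -0.1 q [-0.33  1.    0.18  1.39 -0.6   1.46 -1.94]
```

arm_command(
  targets=[
    [0,1.5,1.5,0,0,0],
    [0,1.5,1.5,0,0,0],
    [0,0,0,0,0,0],
  ],
)

```text
clock: 6.6
position: [0.5355, 0.2139, 0.0862]
tool_rot: [2.378, 0.007, -2.045]
force: [5.0, -2.6, -0.2]
grip_width: 0.0002
```

```bash
python3 plan.py
```

```text
t 6.6 reader-mm [-11.3  -0.3  86.2] world-mm [535.5 213.9  86.2] F in reader [-5.6  0.  -0.2] grip 0.2 q [-0.34  1.    0.18  1.4  -0.6   1.46 -1.94]
```

arm_command(
  targets=[
    [0,1,1,0,0,0],
    [0,1,1,0,0,0],
    [0,0,0,0,0,0],
  ],
)

```text
clock: 6.9
position: [0.5346, 0.2143, 0.0863]
tool_rot: [2.382, 0.007, -2.047]
force: [5.4, -2.3, -0.3]
grip_width: 0.0003
```

```bash
python3 plan.py
```

```text
t 6.9 reader-mm [-10.4  -0.3  86.3] world-mm [534.6 214.3  86.3] F in reader [-5.9 -0.4 -0.3] grip 0.3 q [-0.34  0.99  0.18  1.4  -0.6   1.45 -1.94]
```

arm_command(
  targets=[
    [0,1,1,0,0,0],
    [0,1,1,0,0,0],
    [0,0,0,0,0,0],
  ],
)

```text
clock: 7.2
position: [0.5341, 0.2145, 0.0864]
tool_rot: [2.387, 0.008, -2.048]
force: [5.1, -1.7, 0.0]
grip_width: -0.0004
```

```bash
python3 plan.py
```

```text
t 7.2 reader-mm [-9.8 -0.2 86.4] world-mm [534.1 214.5  86.4] F in reader [-5.3 -0.8  0. ] grip -0.4 q [-0.34  0.99  0.18  1.41 -0.6   1.44 -1.94]
```

arm_command(
  targets=[
    [0,1.5,1.5,0,0,0],
    [0,1.5,1.5,0,0,0],
  ],
)

```text
clock: 7.4
position: [0.5334, 0.2148, 0.0864]
tool_rot: [2.394, 0.01, -2.051]
force: [17.9, -7.7, 4.4]
grip_width: 0.0
```

```bash
python3 plan.py
```

```text
t 7.4 reader-mm [-9.  -0.2 86.4] world-mm [533.4 214.8  86.4] F in reader [-19.5  -1.2   4.4] grip 0.0 q [-0.34  0.98  0.18  1.42 -0.6   1.43 -1.94]
```

arm_command(
  targets=[
    [0,-30,-30,0.5,0,0],
    [0,-33,-33,0.5,0,0],
    [0,-25,-25,0.5,0,0],
    [0,-5,-5,0,0,0],
  ],
  grip=100,
)

```text
clock: 7.8
position: [0.651, 0.1539, 0.0936]
tool_rot: [2.418, 0.009, -2.048]
force: [-0.8, -1.1, -0.0]
grip_width: 0.0581
```

```bash
python3 - <<'E'
from plan import *
p,R=show();f=frame('scene');save('s2',{'color':f['color'][180:320,300:460]},4)
C=cloud(f);d=(C-O)@M
# tab points: z 78-100 |y|<15, nearest
s=(abs(d[...,1])<.016)&(d[...,2]>.08)&(d[...,2]<.1)&(d[...,0]>-.09)&(d[...,0]<.02)
print(s.sum(),np.percentile(d[s][:,0],[5,50,95]) if s.any() else '')
E
python3 plan.py r -130 0 130 45
```

```text
t 7.8 reader-mm [-141.5    0.7   93.6] world-mm [651.  153.9  93.6] F in reader [ 0.2  1.3 -0. ] grip 58.1 q [-0.23  1.13  0.22  1.02 -0.56  1.66 -1.98]
98 [-0.0493189  -0.047272   -0.04563472]
t 7.85 reader-mm [-141.1    0.7   93.3] world-mm [650.7 154.1  93.3] F in reader [-2.1 -0.1  0.5] grip 65.2 q [-0.23  1.14  0.22  1.02 -0.56  1.66 -1.98]
[[-1.0, 32.6, -20.1, -3.49, 0.61, 0.12]]
```

View pics/s2.png

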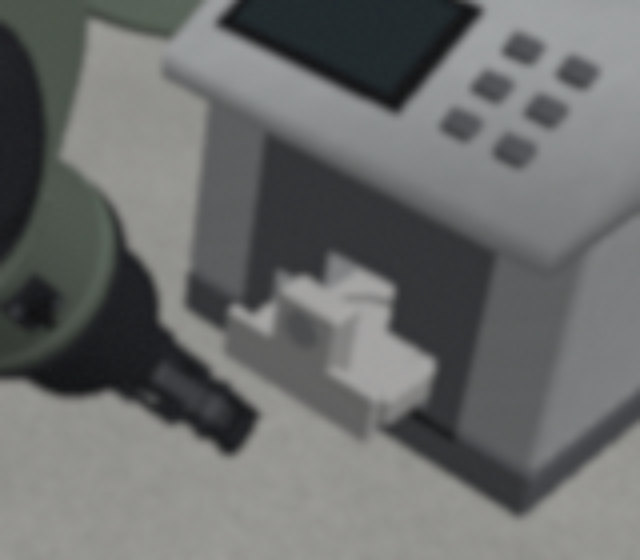

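The tray has sprung out about 46 mm, and its tab stands free in front of the fascia at crop (315,320). I'll approach along the leaned tool axis and pinch the tab.

arm_command(
  targets=[
    [0,25,-15,-2,0.3,0],
    [0,25,-13,-2,0.3,0],
    [0,20,-10,0,0,0],
    [0,0,0,0,0,0],
  ],
  grip=100,
)

```text
clock: 8.25
position: [0.625, 0.1667, 0.1699]
tool_rot: [2.338, -0.0, -2.039]
force: [0.2, -0.1, 1.3]
grip_width: 0.0855
```

```bash
python3 plan.py r -103 0 160 45; python3 plan.py r -33 0 90 45 20|tail -n +2
```

```text
t 8.25 reader-mm [-112.5    1.1  169.9] world-mm [625.  166.7 169.9] F in reader [-0.2 -0.   1.3] grip 85.5 q [-0.24  1.05  0.21  1.04 -0.57  1.79 -2.02]
[[-1.1, -0.5, 13.7, 1.04, -0.12, 0.1]]
[[-0.2, -0.4, 18.8, 0.17, -0.02, 0.02], [-0.2, -0.3, 18.8, 0.17, -0.02, 0.02], [-0.2, -0.3, 18.8, 0.17, -0.02, 0.02], [-0.2, -0.2, 18.8, 0.17, -0.02, 0.02], [-0.2, -0.2, 18.8, 0.17, -0.02, 0.02], [-0.2, -0.1, 18.8, 0.17, -0.02, 0.02]]
```

arm_command(
  targets=[
    [-0.5,0,20,0.5,0,0],
    [-0.5,0,20,0.5,0,0],
    [0,0,20,0,0,0],
    [0,0,20,0,0,0],
    [0,0,10,0,0,0],
    [0,0,0,0,0,0],
  ],
)

```text
clock: 8.85
position: [0.5624, 0.2, 0.1037]
tool_rot: [2.352, -0.0, -2.036]
force: [-0.6, -0.2, 0.4]
grip_width: 0.0856
```

```bash
python3 plan.py r -33 0 90 45 20
```

```text
t 8.85 reader-mm [-4.160e+01 -1.000e-01  1.037e+02] world-mm [562.4 200.  103.7] F in reader [0.4 0.5 0.4] grip 85.6 q [-0.31  1.02  0.19  1.29 -0.58  1.56 -1.96]
[[0.1, -3.6, 15.8, 0.22, -0.25, 0.21]]
```

arm_command(
  targets=[
    [0,-2,8,0.2,0,0],
    [0,-1.5,6,0,0,0],
    [0,0,2,0,0,0],
  ],
)

```text
clock: 9.15
position: [0.5551, 0.2038, 0.0895]
tool_rot: [2.357, 0.0, -2.037]
force: [-0.7, 0.0, -0.2]
grip_width: 0.0853
```

```bash
python3 plan.py r -33 0 90 45 20
```

```text
t 9.15 reader-mm [-33.4  -0.2  89.5] world-mm [555.1 203.8  89.5] F in reader [ 0.6  0.3 -0.2] grip 85.3 q [-0.31  1.03  0.18  1.32 -0.59  1.53 -1.95]
[[0.2, 0.6, -0.1, -0.07, -0.2, 0.21]]
```

arm_command(
  targets=[
    [0,0,0,0,0,0],
    [0,0,0,0,0,0],
    [0,0,0,0,0,0],
    [0,0,0,0,0,0],
    [0,0,0,0,0,0],
  ],
  grip=35,
  grip_force=25,
)

```text
clock: 9.65
position: [0.556, 0.2035, 0.0899]
tool_rot: [2.359, 0.001, -2.038]
force: [-1.0, -0.2, -3.1]
grip_width: 0.0397
```

```bash
python3 plan.py
```

```text
t 9.65 reader-mm [-34.3  -0.4  89.9] world-mm [556.  203.5  89.9] F in reader [ 0.8  0.7 -3.1] grip 39.7 q [-0.31  1.03  0.18  1.32 -0.59  1.53 -1.95]
```

arm_command(
  targets=[
    [0,-7,-7,0,0,0],
    [0,-11,-11,0,0,0],
    [0,-12,-12,0,0,0],
    [0,-12,-12,0,0,0],
    [0,-12,-12,0,0,0],
    [0,-10,-10,0,0,0],
  ],
  grip=30,
)

```text
clock: 10.25
position: [0.6393, 0.1614, 0.0899]
tool_rot: [2.357, 0.0, -2.037]
force: [-0.1, 3.2, -0.9]
grip_width: 0.0394
```

```bash
python3 plan.py r -153 0 90 45 15
```

```text
t 10.25 reader-mm [-127.6   -0.7   89.9] world-mm [639.3 161.4  89.9] F in reader [ 1.6 -2.8 -0.9] grip 39.4 q [-0.23  1.16  0.2   1.01 -0.57  1.71 -1.98]
[[0.4, -8.9, -9.0, -0.02, -0.11, 0.11], [0.4, -8.9, -9.0, -0.02, -0.11, 0.11]]
```

arm_command(
  targets=[
    [0.5,-6,-6,0,0,0],
    [0,-6,-6,0,0,0],
    [0,-4,-4,0,0,0],
    [0,-2,-2,0,0,0],
  ],
)

```text
clock: 10.65
position: [0.661, 0.1505, 0.0898]
tool_rot: [2.345, 0.0, -2.035]
force: [-36.5, 10.9, -0.5]
grip_width: 0.0397
```

```bash
python3 plan.py
```

```text
t 10.65 reader-mm [-151.9   -0.8   89.8] world-mm [661.  150.5  89.8] F in reader [37.5  6.9 -0.5] grip 39.7 q [-0.21  1.21  0.21  0.9  -0.57  1.78 -2.  ]
```

arm_command(
  targets=[
    [0,0,0,0,0,0],
    [0,0,0,0,0,0],
  ],
)

```text
clock: 10.85
position: [0.6607, 0.1506, 0.0898]
tool_rot: [2.343, -0.0, -2.034]
force: [-0.9, 1.1, 1.0]
grip_width: 0.0396
```

arm_command(
  targets=[
    [0,0,0,0,0,0],
    [0,0,0,0,0,0],
    [0,0,0,0,0,0],
    [0,0,0,0,0,0],
    [0,0,-15,0,0,0],
    [0,0,-30,0,0,0],
    [0,0,-30,0,0,0],
    [0,0,-30,0,0,0],
  ],
  grip=100,
)

```text
clock: 11.65
position: [0.6955, 0.1305, 0.1314]
tool_rot: [2.331, -0.011, -2.021]
force: [-0.7, 1.1, -2.0]
grip_width: 0.0855
```

```bash
python3 - <<'E'
from plan import *
p,R=show();f=frame('scene');save('s3',{'color':f['color'][180:320,300:460]},4)
C=cloud(f);d=(C-O)@M
s=(abs(d[...,1])<.016)&(d[...,2]>.08)&(d[...,2]<.1)&(d[...,0]>-.2)&(d[...,0]<-.1)
print('tab front',s.sum(),np.percentile(d[s][:,0],[5,50,95]).round(4))
s=(abs(d[...,1])<.06)&(d[...,2]>.08)&(d[...,2]<.11)&(d[...,0]>-.175)&(d[...,0]<-.14);print('tab y',np.percentile(d[s][:,1],[2,98]).round(4))
s=(abs(d[...,1])<.07)&(d[...,2]>.045)&(d[...,2]<.08)&(d[...,0]>-.175)&(d[...,0]<-.158);print('panel y',np.percentile(d[s][:,1],[2,98]).round(4))
s=(abs(d[...,1])<.07)&(d[...,2]>.045)&(d[...,2]<.075)&(d[...,0]>-.14)&(d[...,0]<-.05);print('plate y',np.percentile(d[s][:,1],[1,99]).round(4),'z',np.percentile(d[s][:,2],[5,25,50,75,95]).round(4))
fl=s&(d[...,2]<.0555);print('floor',fl.sum(),d[fl].mean(0).round(4),np.percentile(d[fl],[3,97],axis=0).round(4))
E
python3 plan.py w 434 -134 250 0 50
```

```text
t 11.65 reader-mm [-191.8    1.4  131.4] world-mm [695.5 130.5 131.4] F in reader [ 1.1 -0.7 -2. ] grip 85.5 q [-0.07  1.25 -0.13  0.66 -0.31  1.92 -2.18]
t 11.7 reader-mm [-192.4    0.8  133.4] world-mm [696.3 130.7 133.4] F in reader [0.3 0.2 1. ] grip 85.1 q [-0.06  1.25 -0.15  0.66 -0.3   1.92 -2.19]
[[44.2, 20.8, 1.1, 5.81, -0.1, 0.12], [44.2, 20.7, -1.1, 5.81, -0.1, 0.12], [44.2, 20.4, -3.2, 5.81, -0.1, 0.12], [44.3, 19.8, -5.4, 5.81, -0.1, 0.12], [44.3, 19.1, -7.4, 5.81, -0.1, 0.12], [44.3, 18.1, -9.4, 5.81, -0.1, 0.12], [44.3, 17.0, -11.2, 5.81, -0.1, 0.12], [44.4, 15.7, -13.0, 5.81, -0.1, 0.12]]Traceback (most recent call last):
  File "<stdin>", line 5, in <module>
    return _quantile_unchecked(
        a, q, axis, out, overwrite_input, method, keepdims, weights)
    return _ureduce(a,
                    func=_quantile_ureduce_func,
    ...<5 lines>...
                    overwrite_input=overwrite_input,
                    method=method)
    r = func(a, **kwargs)
    result = _quantile(arr,
                       quantiles=q,
    ...<2 lines>...
                       out=out,
                       weights=wgt)
    slices_having_nans = np.isnan(arr[-1, ...])
                                  ~~~^^^^^^^^^
IndexError: index -1 is out of bounds for axis 0 with size 0
```

View pics/s3.png

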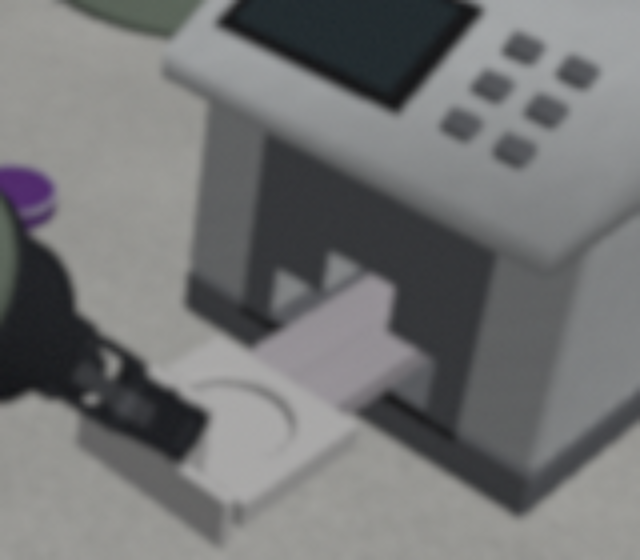

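The tray is fully out and the round recess is open at crop (235,425). The fingers are clear above the tab. I'll raise and straighten the tool, then go to the dish.

arm_command(
  targets=[
    [0,10,-10,5.8,0,0],
    [0,10,-15,5.8,0,0],
    [0,10,-20,5.8,0,0],
    [0,10,-20,5.8,0,0],
    [0,10,-25,5.8,0,0],
    [0,5,-25,5.8,0,0],
    [0,0,-25,5.8,0,0],
    [0,0,-20,5.8,0,0],
  ],
)

```text
clock: 12.5
position: [0.7106, 0.117, 0.3053]
tool_rot: [-3.125, -0.006, -2.033]
force: [0.4, -0.5, 0.2]
grip_width: 0.0854
```

```bash
python3 - <<'E'
from plan import *
import pickle
p,R=show()
f=frame('scene'); C=cloud(f);d=(C-O)@M
for nm,c in(('tab',(abs(d[...,1])<.016)&(d[...,2]>.08)&(d[...,2]<.1)&(d[...,0]>-.2)&(d[...,0]<-.1)),
 ('taball',(abs(d[...,1])<.06)&(d[...,2]>.08)&(d[...,2]<.11)&(d[...,0]>-.18)&(d[...,0]<-.13)),
 ('panel',(abs(d[...,1])<.07)&(d[...,2]>.045)&(d[...,2]<.08)&(d[...,0]>-.175)&(d[...,0]<-.158)),
 ('plate',(abs(d[...,1])<.07)&(d[...,2]>.057)&(d[...,2]<.075)&(d[...,0]>-.14)&(d[...,0]<-.05)),
 ('floor',(abs(d[...,1])<.07)&(d[...,2]>.045)&(d[...,2]<.0555)&(d[...,0]>-.14)&(d[...,0]<-.05))):
    q=d[c]; print(nm,len(q)); 
    if len(q): print(np.percentile(q,[2,50,98],axis=0).round(4).tolist())
E
python3 plan.py w 434 -134 200 0 45
```

```text
t 12.5 reader-mm [-211.3    6.6  305.3] world-mm [710.6 117.  305.3] F in reader [-0.6  0.3  0.2] grip 85.4 q [-0.27  0.64  0.03  1.25 -0.01  1.24 -2.27]
tab 97
[[-0.1655, -0.0142, 0.0803], [-0.1637, -0.0004, 0.0908], [-0.1622, 0.015, 0.0994]]
taball 340
[[-0.1651, -0.0207, 0.081], [-0.1609, -0.0057, 0.1005], [-0.1447, 0.0175, 0.1061]]
panel 518
[[-0.1653, -0.0502, 0.0458], [-0.1633, -0.0045, 0.0624], [-0.159, 0.0467, 0.0785]]
plate 585
[[-0.1382, -0.0479, 0.0572], [-0.0781, -0.0235, 0.0587], [-0.0533, 0.0467, 0.061]]
floor 441
[[-0.1328, -0.0487, 0.0458], [-0.0903, -0.0093, 0.0519], [-0.0635, 0.0275, 0.0549]]
t 12.55 reader-mm [-210.6    4.8  309.8] world-mm [710.8 118.9 309.8] F in reader [-0.4 -3.2  5.8] grip 85.5 q [-0.28  0.63  0.03  1.25 -0.    1.24 -2.28]
[[38.8, 15.4, 11.9, -0.17, -0.01, 0.07], [38.8, 15.3, 11.9, -0.17, -0.01, 0.07], [38.9, 15.2, 11.9, -0.17, -0.01, 0.07], [38.9, 15.1, 12.0, -0.17, -0.01, 0.07], [38.9, 15.1, 12.0, -0.17, -0.01, 0.07], [38.9, 15.0, 12.0, -0.17, -0.01, 0.07], [38.9, 14.9, 12.1, -0.17, -0.01, 0.07], [39.0, 14.8, 12.1, -0.17, -0.01, 0.07]]
[[39.0, 14.7, 12.2, -0.17, -0.01, 0.07]]
```

Run:
```python
from plan import *
import pickle
p,R=show();f=frame('wrist');save('w4',f);pickle.dump(f,open('w4.pkl','wb'))
for P in((-100,-1,58),(-100,31,58),(-100,-33,58),(-68,-1,58),(-132,-1,58),(-164,-1,104)):print(P,proj(f,O+M@np.array(P)/1e3).round(1))
```

```text
t 12.55 reader-mm [-210.6    4.8  309.8] world-mm [710.8 118.9 309.8] F in reader [-0.4 -3.2  5.8] grip 85.5 q [-0.28  0.63  0.03  1.25 -0.    1.24 -2.28]
(-100, -1, 58) [276.5 262.1]
(-100, 31, 58) [304.  262.4]
(-100, -33, 58) [249.  261.9]
(-68, -1, 58) [276.4 286.4]
(-132, -1, 58) [276.6 236.7]
(-164, -1, 104) [275.9 224.8]
```

View pics/w4.png

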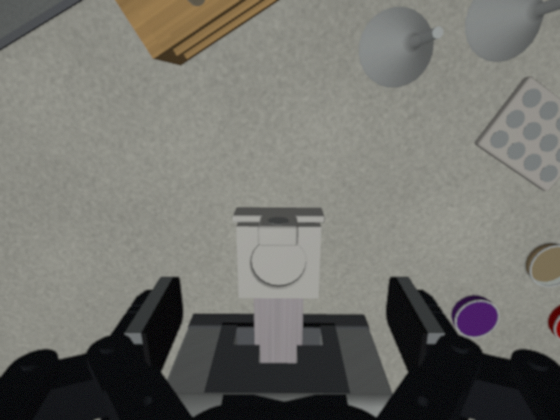

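Wrist view: the recess circle is at (278,261), and the prediction was (276,262). The right dish, small and brown, is at (547,263), with the purple look-alike at (475,316). Both funnels, at (396,47) and (505,25), are clear of the path.

arm_command(
  targets=[
    [39,15,8,0,0,0],
    [39,15,8,0,0,0],
    [39,15,8,0,0,0],
    [39,15,8,0,0,0],
    [39,15,8,0,0,0],
    [39,15,8,0,0,0],
    [39,15,8,0,0,0],
    [35,12,8,0,0,0],
  ],
)

```text
clock: 13.4
position: [0.4572, -0.1131, 0.2378]
tool_rot: [-3.131, 0.003, -2.043]
force: [0.7, -1.5, 0.9]
grip_width: 0.0854
```

```bash
cat > wd.py <<'E'
from plan import *
import pickle
def find(f,z,kind):
    hsv=cv2.cvtColor(f['color'],cv2.COLOR_RGB2HSV)
    m=cv2.inRange(hsv,(8,40,60),(25,160,255));m=cv2.morphologyEx(m,cv2.MORPH_OPEN,np.ones((3,3)))
    for c in cv2.findContours(m,0,2)[0]:
        if cv2.contourArea(c)>300:
            e=cv2.fitEllipse(c);P=onz(f,*e[0],z);print('ellipse',np.round(e[0],1),np.round(e[1],1),'world',(P*1e3).round(1),'r from base',round(float(np.hypot(*P[:2])),3),'size mm',np.round(np.array(e[1])*np.linalg.norm(P-f['o'])/f['f']*1e3,1))
if __name__=='__main__':
    p,R=show();f=frame('wrist');find(f,.008,0);pickle.dump(f,open('wd.pkl','wb'))
E
python3 wd.py; python3 plan.py w 434 -134 120 0 40
python3 - <<'E'
from plan import *
import pickle
f=pickle.load(open('w4.pkl','rb'));g=cv2.GaussianBlur(cv2.cvtColor(f['color'],cv2.COLOR_RGB2GRAY),(3,3),0)
sub=cv2.resize(g[215:310,225:330],None,fx=6,fy=6,interpolation=2)
c=cv2.HoughCircles(sub,cv2.HOUGH_GRADIENT,1,60,param1=30,param2=20,minRadius=150,maxRadius=185)
if c is not None:
  for u,v,r in c[0][:3]:
    u1,v1=(u+.5)/6-.5+225,(v+.5)/6-.5+215;print(u1,v1,r/6,((onz(f,u1,v1,.058)-O)@M*1e3).round(1))
E
```

```text
t 13.4 reader-mm [-90.  326.6 237.8] world-mm [ 457.2 -113.1  237.8] F in reader [-1.3  1.1  0.9] grip 85.4 q [ 0.07  0.29  0.06  2.01 -0.02  0.83 -1.9 ]
ellipse [313.9 182. ] [48.4 51.7] world [ 431.7 -135.2    8. ] r from base 0.452 size mm [49.7 53. ]
ellipse [484.5  45.7] [ 86.6 106.2] world [ 476.6 -327.9    8. ] r from base 0.579 size mm [ 96.3 118.1]
t 13.45 reader-mm [-87.9 332.4 236.6] world-mm [ 452.7 -117.3  236.6] F in reader [-1.5  9.9 -0.5] grip 85.4 q [ 0.07  0.28  0.07  2.02 -0.02  0.83 -1.9 ]
[[7.8, 3.3, 38.8, -0.15, 0.01, -0.11], [7.8, 3.2, 38.8, -0.15, 0.01, -0.11], [7.8, 3.1, 38.9, -0.15, 0.01, -0.11]]
278.16666 256.33334 30.733332 [-107.4    0.9   58. ]
```

arm_command(
  targets=[
    [8,3,38,0,0,0],
    [8,3,38,0,0,0],
    [5,2,20,0,0,0],
    [0,0,0,0,0,0],
    [0,0,0,0,0,0],
  ],
)

```text
clock: 13.95
position: [0.4326, -0.1386, 0.1383]
tool_rot: [-3.135, 0.001, -2.067]
force: [0.6, -0.3, 0.9]
grip_width: 0.0856
```

```bash
python3 wd.py; python3 plan.py w 433 -134.5 60 0 40; python3 -c "
from h import *;import pickle;f=pickle.load(open('wd.pkl','rb'));save('w5',f)"
```

```text
t 13.95 reader-mm [-79.6 360.5 138.3] world-mm [ 432.6 -138.6  138.3] F in reader [-0.7 -0.   0.9] grip 85.6 q [ 0.13  0.43  0.06  2.14 -0.04  0.57 -1.84]
ellipse [278.7 201.9] [65.4 70.4] world [ 432.  -135.3    8. ] r from base 0.453 size mm [49.  52.8]
ellipse [505.4  18.1] [115.4 124.9] world [ 471.6 -322.     8. ] r from base 0.571 size mm [ 94.5 102.3]
t 14.0 reader-mm [-79.8 360.4 138.5] world-mm [ 432.7 -138.5  138.5] F in reader [ 0.8 -0.   0.4] grip 85.4 q [ 0.13  0.43  0.06  2.14 -0.04  0.57 -1.85]
[[-1.8, 1.1, 39.3, -0.2, 0.04, -0.7], [-1.8, 1.0, 39.3, -0.2, 0.04, -0.7]]
```

View pics/w5.png

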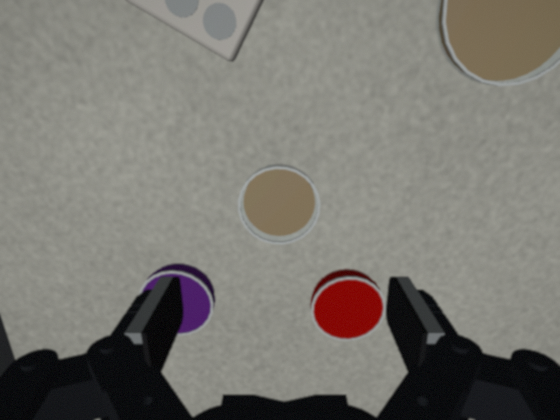

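```bash
cat > tips.py <<'E'
from h import *
import pickle,sys
def tips(f):
    H=np.array(f['hand_eye']);h,w=f['depth'].shape;v,u=np.mgrid[:h,:w];z=f['depth']
    T=np.stack([(u-f['cx'])/f['f']*z,(v-f['cy'])/f['f']*z,z],-1)@H[:3,:3].T+H[:3,3]
    ok=(z>0)&(z<.25)&(abs(T[...,0])<.065)&(abs(T[...,0])>.02)&(abs(T[...,1])<.02)&(T[...,2]<.04)&(T[...,2]>-.03)
    q=T[ok];print('finger pts',len(q));
    if len(q):
        for sgn in(-1,1):
            a=q[q[:,0]*sgn>0]
            if len(a):print(sgn,'x',np.percentile(a[:,0],[2,50,98]).round(4),'z',np.percentile(a[:,2],[50,90,97,99.5]).round(4))
    return T
if __name__=='__main__':
    f=pickle.load(open(sys.argv[1],'rb'));T=tips(f)
    for u,v in((279,204),(279,168),(279,241)): print(onz(f,u,v,.016).round(4))
    print(onz(f,279.5,204.5,.016))
E
python3 tips.py wd.pkl
```

```text
finger pts 6349
-1 x [-0.0539 -0.0412 -0.0405] z [-0.0167 -0.0027  0.0012  0.0035]
1 x [0.0442 0.0448 0.0575] z [-0.0166 -0.0027  0.0011  0.0035]
[ 0.4328 -0.1361  0.016 ]
[ 0.4563 -0.149   0.016 ]
[ 0.407 -0.122  0.016]
[ 0.43230463 -0.13626832  0.016     ]
```

```bash
python3 plan.py w 433.3 -134.5 50 0 40
```

```text
t 14.0 reader-mm [-79.8 360.4 138.5] world-mm [ 432.7 -138.5  138.5] F in reader [ 0.8 -0.   0.4] grip 85.4 q [ 0.13  0.43  0.06  2.14 -0.04  0.57 -1.85]
[[-1.2, 0.7, 29.5, -0.13, 0.02, -0.46], [-1.2, 0.6, 29.5, -0.13, 0.02, -0.46], [-1.3, 0.5, 29.5, -0.13, 0.02, -0.46]]
```

arm_command(
  targets=[
    [-1.5,0.7,29,-0.1,0,-0.5],
    [-1.5,0.6,29,-0.1,0,-0.5],
    [-1.5,0.5,20,-0.1,0,-0.5],
    [0,0,5,0,0,0],
    [0,0,0,0,0,0],
  ],
)

```text
clock: 14.5
position: [0.4394, -0.1342, 0.059]
tool_rot: [-3.13, 0.004, -2.041]
force: [-0.4, -1.0, 0.3]
grip_width: 0.0854
```

```bash
python3 plan.py w 433.3 -134.5 20.5 0 10
```

```text
t 14.5 reader-mm [-83.7 353.5  59. ] world-mm [ 439.4 -134.2   59. ] F in reader [-0.1  1.   0.3] grip 85.4 q [ 0.15  0.59  0.03  2.17 -0.05  0.37 -1.83]
[[0.8, 1.4, 9.6, -0.17, 0.06, 0.02], [0.8, 1.4, 9.6, -0.17, 0.06, 0.02], [0.8, 1.4, 9.6, -0.17, 0.06, 0.02], [0.8, 1.4, 9.6, -0.17, 0.06, 0.02]]
```

arm_command(
  targets=[
    [0.8,1.5,10,-0.2,0.1,0],
    [0.8,1.5,10,-0.2,0.1,0],
    [0.8,1.4,9,-0.2,0,0],
    [0,0,3,-0.2,0,0],
    [0,0,0,0,0,0],
  ],
)

```text
clock: 15.0
position: [0.4361, -0.1349, 0.0273]
tool_rot: [-3.14, 0.002, -2.042]
force: [0.1, 0.0, -0.3]
grip_width: 0.0855
```

```bash
python3 plan.py w 433.3 -134.5 20.5 0 10
```

```text
t 15.0 reader-mm [-81.2 355.6  27.3] world-mm [ 436.1 -134.9   27.3] F in reader [-0.  -0.  -0.3] grip 85.5 q [ 0.15  0.66  0.02  2.17 -0.05  0.31 -1.82]
[[0.9, 2.7, 6.8, -0.06, 0.09, -0.0]]
```

arm_command(
  targets=[
    [0.5,1.5,3.5,0,0.1,0],
    [0.5,1.2,3,0,0,0],
    [0,0,0,0,0,0],
  ],
)

```text
clock: 15.3
position: [0.4332, -0.1347, 0.0205]
tool_rot: [-3.14, -0.0, -2.042]
force: [-1.1, 0.2, -0.7]
grip_width: 0.0851
```

```bash
python3 plan.py w 433.3 -134.5 20.5 0 10
python3 - <<'E'
from h import *
print(pose()[2]['tool_rot'])
f=frame('wrist');save('w6',f)
E
```

```text
t 15.3 reader-mm [-78.4 356.7  20.5] world-mm [ 433.2 -134.7   20.5] F in reader [ 1.1  0.3 -0.7] grip 85.1 q [ 0.15  0.67  0.02  2.18 -0.05  0.29 -1.83]
[[-0.2, -0.0, -0.0, -0.08, -0.02, -0.01]]
[-3.14020527e+00 -2.83070438e-04 -2.04219142e+00]
```

arm_command(
  targets=[
    [0,0,0,0,0,0],
    [0,0,0,0,0,0],
    [0,0,0,0,0,0],
    [0,0,0,0,0,0],
    [0,0,0,0,0,0],
  ],
  grip=62,
  grip_force=25,
)

```text
clock: 15.85
position: [0.4336, -0.1348, 0.0214]
tool_rot: [-3.139, 0.0, -2.042]
force: [0.8, 1.1, -0.3]
grip_width: 0.0587
```

arm_command(
  targets=[
    [0,0,-4,0,0,0],
    [0,0,-8,0,0,0],
    [0,0,-15,0,0,0],
    [0,0,-20,0,0,0],
    [0,0,-15,0,0,0],
    [0,0,0,0,0,0],
  ],
)

```text
clock: 16.45
position: [0.4333, -0.1347, 0.0877]
tool_rot: [-3.139, 0.0, -2.042]
force: [0.3, 0.4, -1.3]
grip_width: 0.0584
```

```bash
python3 - <<'E'
from plan import *
import pickle
p,R=show();f=frame('wrist');pickle.dump(f,open('w7.pkl','wb'));save('w7',f,1)
from tips import tips
T=tips(f)
E
python3 plan.py r -100.3 -1.3 180 0 40
```

```text
t 16.45 reader-mm [-78.5 356.7  87.7] world-mm [ 433.3 -134.7   87.7] F in reader [-0.1 -0.5 -1.3] grip 58.4 q [ 0.14  0.53  0.04  2.17 -0.04  0.44 -1.83]
finger pts 8900
-1 x [-0.0404 -0.0276 -0.0204] z [-0.0068  0.0057  0.0067  0.0126]
1 x [0.0205 0.031  0.0438] z [-0.0017  0.0059  0.0066  0.0121]
t 16.5 reader-mm [-78.3 356.7  87. ] world-mm [ 433.1 -134.6   87. ] F in reader [ 0.6 -0.5 -1.3] grip 58.3 q [ 0.14  0.53  0.04  2.17 -0.04  0.44 -1.83]
[[-35.8, -2.2, -9.3, -0.01, -0.0, -0.0], [-35.8, -2.2, -9.3, -0.01, -0.0, -0.0], [-35.8, -2.2, -9.3, -0.01, -0.0, -0.0], [-35.8, -2.2, -9.3, -0.01, -0.0, -0.0], [-35.8, -2.2, -9.3, -0.01, -0.0, -0.0], [-35.8, -2.2, -9.3, -0.01, -0.0, -0.0], [-35.8, -2.2, -9.3, -0.01, -0.0, -0.0], [-35.8, -2.2, -9.3, -0.01, -0.0, -0.0]]
[[-35.8, -2.2, -9.3, -0.01, -0.0, -0.0], [-35.8, -2.2, -9.3, -0.01, -0.0, -0.0]]
```

View pics/w7.png

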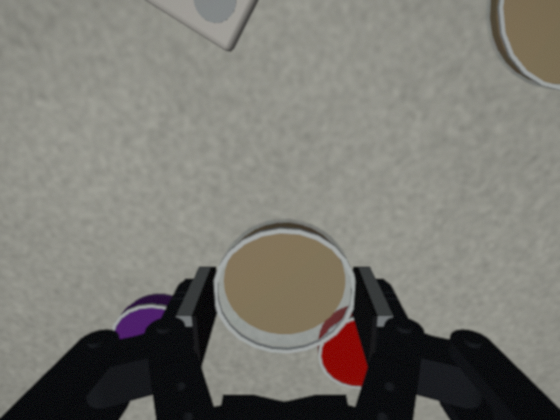

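Dish held level between the pads: rim spans columns 216–355 and rows 229–351, width 58.4 mm. The look-alikes and the plate are undisturbed.

Run:
```python
from plan import *
import pickle
f=pickle.load(open('w7.pkl','rb'));H=np.array(f['hand_eye'])
def tl(u,v,z):
    d=H[:3,:3]@np.array([(u-f['cx'])/f['f'],(v-f['cy'])/f['f'],1]);o=H[:3,3];return o+d*(z-o[2])/d[2]
for u,v in((285.5,229),(285.5,351),(216,290),(355,290)):print(tl(u,v,.0048).round(4))
# recess from w4: front/back edges of plate & circle; profile along column 278 and row 262
g=pickle.load(open('w4.pkl','rb'));gr=cv2.cvtColor(g['color'],cv2.COLOR_RGB2GRAY)
print('col',gr[225:305,276:281].mean(1).astype(int).tolist())
print('row',gr[258:265,230:330].mean(0).astype(int).tolist())
for u,v in((278,230),(278,290)):pass
```

```text
[ 0.0022 -0.0284  0.0048]
[0.0022 0.0305 0.0048]
[-0.0268 -0.0009  0.0048]
[ 0.0312 -0.0008  0.0048]
col [100, 119, 139, 153, 160, 163, 164, 163, 163, 163, 163, 163, 163, 163, 163, 163, 163, 162, 160, 156, 153, 158, 161, 163, 162, 163, 163, 163, 162, 162, 162, 163, 162, 162, 162, 162, 162, 162, 162, 162, 162, 162, 162, 162, 162, 161, 162, 162, 161, 162, 162, 162, 162, 162, 162, 161, 162, 161, 155, 136, 108, 104, 122, 139, 152, 159, 162, 161, 162, 161, 161, 161, 158, 147, 139, 137, 137, 137, 137, 137]
row [144, 142, 142, 143, 144, 146, 149, 155, 160, 162, 163, 163, 162, 163, 162, 163, 162, 162, 159, 146, 128, 128, 144, 158, 163, 163, 163, 162, 162, 163, 163, 163, 163, 163, 163, 162, 163, 162, 163, 163, 162, 162, 162, 163, 163, 162, 162, 162, 162, 162, 163, 162, 162, 163, 162, 162, 161, 162, 162, 162, 162, 162, 162, 162, 162, 162, 161, 162, 162, 162, 162, 162, 162, 161, 157, 153, 154, 158, 161, 162, 162, 161, 162, 162, 162, 162, 162, 162, 160, 155, 147, 142, 140, 140, 141, 142, 143, 144, 145, 145]
```

arm_command(
  targets=[
    [-20,-1,-10,0,0,0],
    [-35,-2,-15,0,0,0],
    [-36,-2,-15,0,0,0],
    [-36,-2,-15,0,0,0],
    [-36,-2,-15,0,0,0],
    [-36,-2,-10,0,0,0],
    [-36,-2,-5,0,0,0],
    [-36,-2,0,0,0,0],
  ],
)

```text
clock: 17.3
position: [0.571, 0.1043, 0.171]
tool_rot: [3.138, -0.004, -2.051]
force: [0.1, -1.4, -0.8]
grip_width: 0.0587
```

```bash
python3 plan.py r -100.3 -1.3 160 0 40
```

```text
t 17.3 reader-mm [-92.7  81.2 171. ] world-mm [571.  104.3 171. ] F in reader [-0.7  1.2 -0.8] grip 58.7 q [-0.34  0.55  0.08  1.79 -0.05  0.81 -2.29]
[[-27.5, -2.3, 3.5, 0.07, -0.08, -0.17], [-27.5, -2.4, 3.6, 0.07, -0.08, -0.17], [-27.5, -2.5, 3.6, 0.07, -0.08, -0.17]]
```

arm_command(
  targets=[
    [-27,-2.5,3,0,0,-0.2],
    [-27,-2.5,4,0,0,-0.2],
    [-20,-2,10,0,0,0],
    [-5,0,15,0,0,0],
    [0,0,10,0,0,0],
    [0,0,0,0,0,0],
  ],
)

```text
clock: 17.9
position: [0.6135, 0.1788, 0.1215]
tool_rot: [3.134, -0.007, -2.037]
force: [-0.6, -0.2, -0.8]
grip_width: 0.0583
```

```bash
python3 plan.py r -100.9 -1.2 100 0 15
```

```text
t 17.9 reader-mm [-96.7  -4.4 121.5] world-mm [613.5 178.8 121.5] F in reader [ 0.4  0.5 -0.8] grip 58.3 q [-0.42  0.7   0.07  1.65 -0.06  0.8  -2.36]
[[1.5, -2.2, 10.7, 0.21, -0.2, 0.13], [1.6, -2.1, 10.7, 0.21, -0.2, 0.13]]
```

arm_command(
  targets=[
    [1.6,-2.1,10,0.2,-0.2,0.1],
    [1.6,-2,8,0.2,-0.2,0.1],
    [0,0,0,0,0,0],
  ],
)

```text
clock: 18.2
position: [0.6152, 0.1709, 0.1023]
tool_rot: [-3.141, -0.0, -2.044]
force: [-0.4, -1.2, -0.5]
grip_width: 0.0584
```

```bash
python3 - <<'E'
from plan import *
import pickle
p,R=show();f=frame('scene');save('s8',{'color':f['color'][200:300,310:430]},6);pickle.dump(f,open('s8.pkl','rb'.replace('r','w')))
E
python3 plan.py r -100.9 -1.2 82 0 10
```

```text
t 18.2 reader-mm [-101.8    1.8  102.3] world-mm [615.2 170.9 102.3] F in reader [-0.2  1.3 -0.5] grip 58.4 q [-0.41  0.72  0.06  1.67 -0.06  0.75 -2.36]
t 18.25 reader-mm [-101.9    1.6  102.8] world-mm [615.4 171.1 102.8] F in reader [-0.4 -0.4  0.5] grip 58.6 q [-0.41  0.72  0.06  1.67 -0.06  0.75 -2.36]
[[-0.9, 0.3, 6.9, -0.01, -0.0, -0.03], [-0.9, 0.3, 6.9, -0.01, -0.0, -0.03], [-0.9, 0.3, 6.9, -0.01, -0.0, -0.03]]
```

View pics/s8.png

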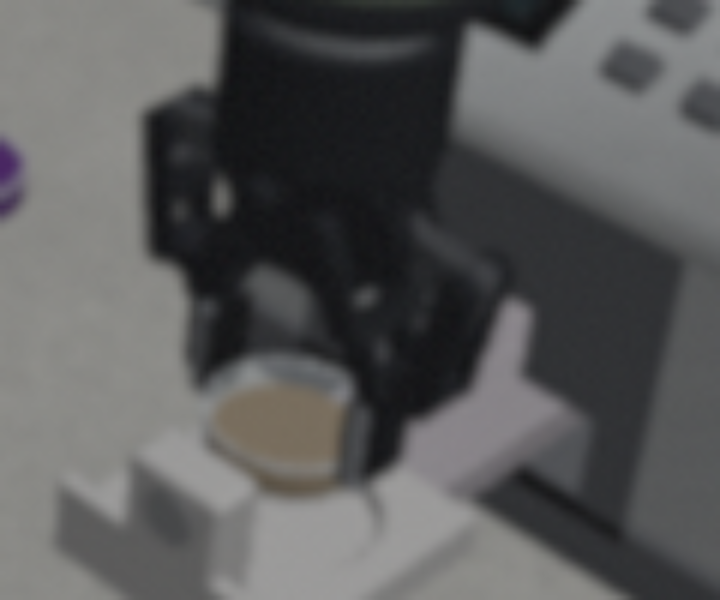

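The dish at crop (285,430) hangs level above the recess, whose right rim shows at (375,520). The gripper clears the console. Lowering.

arm_command(
  targets=[
    [-1.2,0.4,6,0,0,0],
    [-1.2,0.4,6,0,0,0],
    [-0.5,0.2,4,0,0,0],
    [0,0,0,0,0,0],
  ],
)

```text
clock: 18.65
position: [0.6164, 0.1744, 0.0865]
tool_rot: [-3.14, 0.001, -2.044]
force: [-0.1, 0.3, -0.6]
grip_width: 0.0587
```

```bash
python3 plan.py r -100.9 -1.2 72 0 10
```

```text
t 18.65 reader-mm [-101.3   -1.8   86.5] world-mm [616.4 174.4  86.5] F in reader [ 0.3 -0.2 -0.6] grip 58.7 q [-0.41  0.74  0.06  1.68 -0.06  0.72 -2.36]
[[0.3, 0.2, 7.2, -0.04, 0.04, -0.06], [0.3, 0.2, 7.2, -0.04, 0.04, -0.06]]
```

arm_command(
  targets=[
    [0.6,0.4,4,0,0,0],
    [0,0,3,0,0,0],
    [0,0,2,0,0,0],
    [0,0,0,0,0,0],
  ],
)

```text
clock: 19.05
position: [0.6157, 0.1742, 0.0767]
tool_rot: [-3.14, 0.001, -2.044]
force: [-1.0, 0.1, -1.0]
grip_width: 0.0586
```

```bash
python3 plan.py r -100.9 -1.2 72 0 10
```

```text
t 19.05 reader-mm [-100.8   -1.4   76.7] world-mm [615.7 174.2  76.7] F in reader [ 0.9  0.4 -1. ] grip 58.6 q [-0.41  0.76  0.06  1.68 -0.06  0.71 -2.36]
[[0.2, -0.1, 4.7, -0.09, 0.07, -0.1]]
```

arm_command(
  targets=[
    [0,0,1.5,0,0,0],
    [0,0,1.5,0,0,0],
  ],
)

```text
clock: 19.25
position: [0.6159, 0.1743, 0.0739]
tool_rot: [-3.14, 0.002, -2.044]
force: [0.1, -0.0, -0.4]
grip_width: 0.0587
```

arm_command(
  targets=[
    [0,0,1,0,0,0],
    [0,0,1,0,0,0],
  ],
)

```text
clock: 19.45
position: [0.616, 0.1743, 0.072]
tool_rot: [-3.14, 0.002, -2.044]
force: [-6.0, -1.1, 20.4]
grip_width: 0.0586
```

```bash
python3 plan.py r -100.9 -1.2 72 0 10
```

```text
t 19.45 reader-mm [-101.    -1.6   72. ] world-mm [616.  174.3  72. ] F in reader [ 4.8  3.7 20.4] grip 58.6 q [-0.41  0.76  0.06  1.68 -0.06  0.7  -2.36]
[[0.4, 0.1, 0.0, -0.12, 0.1, -0.11]]
```

arm_command(
  targets=[
    [0,0,0,0,0,0],
    [0,0,0,0,0,0],
  ],
)

```text
clock: 19.65
position: [0.6161, 0.1743, 0.0724]
tool_rot: [-3.139, 0.002, -2.044]
force: [-1.1, 0.2, -0.2]
grip_width: 0.0585
```

arm_command(
  targets=[
    [0,0,0,0,0,0],
    [0,0,0,0,0,0],
    [0,0,0,0,0,0],
    [0,0,0,0,0,0],
    [0,0,-10,0,0,0],
    [0,-5,-25,0,0,0],
    [0,-15,-35,0,0,0],
    [0,-35,-35,0,0,0],
  ],
  grip=95,
)

```text
clock: 20.45
position: [0.661, 0.1514, 0.178]
tool_rot: [3.136, -0.003, -2.039]
force: [0.9, 1.9, -0.0]
grip_width: 0.0816
```

arm_command(
  targets=[
    [0,-40,-30,0,0,0],
    [0,-40,-20,0,0,0],
    [0,-30,0,0,0,0],
    [0,0,0,0,0,0],
  ],
  grip=0,
)

```text
clock: 20.85
position: [0.7663, 0.0969, 0.2404]
tool_rot: [-3.137, 0.003, -2.041]
force: [-0.2, -0.0, -0.5]
grip_width: 0.0229
```

```bash
python3 - <<'E'
from plan import *
import pickle
p,R=show();f=frame('wrist')
g=frame('scene');C=cloud(g);d=(C-O)@M
s=(abs(d[...,1])<.04)&(abs(d[...,0]+.1)<.035)&(d[...,2]>.061)&(d[...,2]<.08)
print(s.sum(),np.percentile(d[s],[2,50,98],axis=0).round(4).tolist())
a=cv2.resize(f['color'][150:330,180:380],(400,360),interpolation=2);b=cv2.resize(g['color'][205:295,315:415],(400,360),interpolation=2)
cv2.imwrite('pics/p9.png',np.hstack([a,b])[:,:,::-1])
E
python3 plan.py r -240 0 150 45
```

```text
t 20.85 reader-mm [-270.1   -0.8  240.4] world-mm [766.3  96.9 240.4] F in reader [ 0.1  0.1 -0.5] grip 22.9 q [-0.25  0.79  0.09  1.14 -0.07  1.21 -2.2 ]
411 [[-0.1268, -0.0305, 0.0614], [-0.0983, -0.0086, 0.0677], [-0.0723, 0.0254, 0.0697]]
t 20.95 reader-mm [-267.2   -2.2  240.3] world-mm [764.3  99.5 240.3] F in reader [ 0.7 -0.1  0.1] grip 7.6 q [-0.25  0.78  0.09  1.15 -0.07  1.21 -2.2 ]
[[0.4, 4.6, 15.0, -7.53, 0.02, 0.04], [0.4, 2.6, 15.5, -7.53, 0.02, 0.04], [0.4, 0.5, 15.7, -7.53, 0.02, 0.04], [0.4, -1.6, 15.6, -7.53, 0.02, 0.04], [0.4, -3.6, 15.3, -7.53, 0.02, 0.04], [0.4, -5.6, 14.7, -7.53, 0.02, 0.04]]
```

View pics/p9.png

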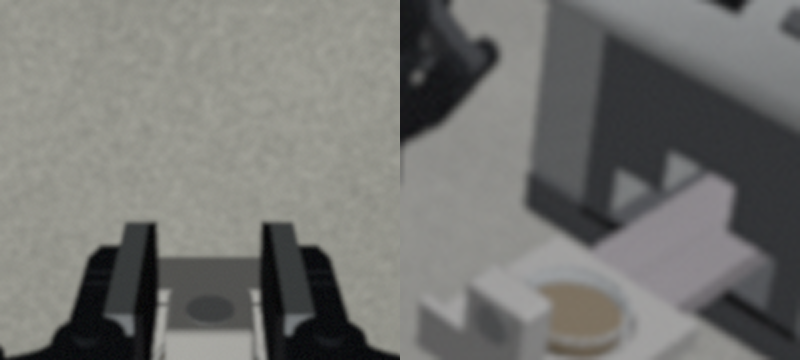

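The dish sits flat in the recess (right half, (575,305)); its top measures 67.7 mm, close to the expected 67. Now I lean the tool and push the tray home with the fingers shut.

```bash
python3 plan.py r -225 0 95 38 40
```

```text
t 20.95 reader-mm [-267.2   -2.2  240.3] world-mm [764.3  99.5 240.3] F in reader [ 0.7 -0.1  0.1] grip 7.6 q [-0.25  0.78  0.09  1.15 -0.07  1.21 -2.2 ]
[[0.5, 8.5, 29.0, -7.63, 0.02, 0.05], [0.5, 4.6, 29.9, -7.63, 0.02, 0.05], [0.5, 0.6, 30.3, -7.63, 0.02, 0.05], [0.5, -3.5, 30.1, -7.63, 0.02, 0.05], [0.5, -7.4, 29.3, -7.63, 0.02, 0.05]]
```

arm_command(
  targets=[
    [0.5,6,29,-7.6,0,0],
    [0.5,3,30,-7.6,0,0],
    [0.5,-1,30,-7.6,0,0],
    [0.5,-5,30,-7.6,0,0],
    [0.5,-9,29,-7.6,0,0],
    [0,0,0,0,0,0],
  ],
  grip=0,
)

```text
clock: 21.55
position: [0.7258, 0.1216, 0.0898]
tool_rot: [2.448, 0.006, -2.029]
force: [-1.0, 0.4, -4.6]
grip_width: -0.0
```

```bash
python3 plan.py r -192 -1 84 42 20
```

```text
t 21.55 reader-mm [-222.8   -4.5   89.8] world-mm [725.8 121.6  89.8] F in reader [ 1.1  0.1 -4.6] grip -0.0 q [-0.08  1.28 -0.06  0.64 -0.31  1.81 -2.13]
[[1.5, 10.0, 12.1, -1.13, -0.12, 0.38], [1.6, 9.7, 12.3, -1.13, -0.12, 0.38]]
```

arm_command(
  targets=[
    [1.6,8,12,-1,0,0.4],
    [1.6,8,12,-1,0,0.4],
    [0.5,0,0,-0.5,0,0],
  ],
)

```text
clock: 21.85
position: [0.6989, 0.1339, 0.0853]
tool_rot: [2.412, -0.001, -2.038]
force: [0.8, 0.3, 0.1]
grip_width: -0.0
```

```bash
python3 plan.py r -176 -1 84 44 10
```

```text
t 21.85 reader-mm [-193.2   -3.2   85.3] world-mm [698.9 133.9  85.3] F in reader [-0.6 -0.6  0.1] grip -0.0 q [-0.09  1.24 -0.07  0.76 -0.32  1.76 -2.13]
[[1.0, 6.0, 6.2, -1.1, -0.12, 0.07], [1.1, 5.9, 6.3, -1.1, -0.12, 0.07]]
```

arm_command(
  targets=[
    [1,4,4,-0.8,0,0],
    [1,4,4,-0.8,0,0],
    [0,6,6,-0.4,0,0],
    [0,7,7,0,0,0],
    [0,9,9,0,0,0],
    [0,9,9,0,0,0],
    [0,9,9,0,0,0],
    [0,9,9,0,0,0],
  ],
)

```text
clock: 22.65
position: [0.6293, 0.1695, 0.0952]
tool_rot: [2.4, 0.008, -2.037]
force: [1.4, -0.3, -1.7]
grip_width: 0.0003
```

```bash
python3 plan.py r -60 -1 85 45 14
```

```text
t 22.65 reader-mm [-115.1   -3.3   95.2] world-mm [629.3 169.5  95.2] F in reader [-1.3 -0.3 -1.7] grip 0.3 q [-0.12  1.09 -0.1   1.07 -0.34  1.59 -2.12]
[[0.4, 6.7, 8.9, -0.5, 0.03, 0.11], [0.4, 6.7, 9.0, -0.5, 0.03, 0.11], [0.4, 6.6, 9.1, -0.5, 0.03, 0.11], [0.4, 6.5, 9.1, -0.5, 0.03, 0.11], [0.5, 6.4, 9.2, -0.5, 0.03, 0.11]]
```

arm_command(
  targets=[
    [0.5,6,9.5,-0.7,0,0],
    [0.5,6,9.5,-0.7,0,0],
    [0.5,6,9.5,-0.7,0,0],
    [0.5,6,9.5,-0.5,0,0],
    [0.5,6,9.5,-0.5,0,0],
  ],
)

```text
clock: 23.15
position: [0.5803, 0.1935, 0.088]
tool_rot: [2.355, 0.015, -2.036]
force: [2.4, 0.7, 1.5]
grip_width: 0.0003
```

```bash
python3 plan.py r -25 -1 85 45 8
```

```text
t 23.15 reader-mm [-60.5  -2.5  88. ] world-mm [580.3 193.5  88. ] F in reader [-1.8 -1.7  1.5] grip 0.3 q [-0.13  1.05 -0.13  1.22 -0.37  1.51 -2.11]
[[0.3, 4.6, 5.4, 0.01, 0.08, 0.17], [0.3, 4.6, 5.4, 0.01, 0.08, 0.17], [0.3, 4.6, 5.4, 0.01, 0.08, 0.17], [0.3, 4.6, 5.4, 0.01, 0.08, 0.17], [0.3, 4.6, 5.4, 0.01, 0.08, 0.17]]
```

arm_command(
  targets=[
    [0.3,4,5.5,0,0,0.2],
    [0.3,4,5.5,0,0,0.2],
    [0.3,4,5.5,0,0,0.2],
    [0,4,5,0,0,0],
    [0,3.5,4,0,0,0],
    [0,2,2.5,0,0,0],
  ],
)

```text
clock: 23.75
position: [0.5515, 0.2076, 0.0867]
tool_rot: [2.368, 0.011, -2.048]
force: [8.1, -3.8, 2.4]
grip_width: 0.0004
```

```bash
python3 plan.py r -11 -1 86 45 8
```

```text
t 23.75 reader-mm [-28.4  -2.   86.7] world-mm [551.5 207.6  86.7] F in reader [-9.  -0.3  2.4] grip 0.4 q [-0.15  1.01 -0.14  1.33 -0.38  1.42 -2.12]
[[0.4, 4.0, 4.2, -0.23, 0.23, 0.07], [0.3, 4.0, 4.2, -0.23, 0.23, 0.07], [0.3, 3.9, 4.3, -0.23, 0.23, 0.07]]
```

arm_command(
  targets=[
    [0,3,3,-0.3,0,0],
    [0,3,3,-0.3,0,0],
    [0,2.5,2.5,-0.3,0,0],
    [0,2,2,-0.3,0,0],
  ],
)

```text
clock: 24.15
position: [0.5433, 0.2116, 0.0867]
tool_rot: [2.364, 0.013, -2.054]
force: [9.6, -4.2, -2.1]
grip_width: 0.0001
```

```bash
python3 plan.py r -11 -1 86 45 8
```

```text
t 24.15 reader-mm [-19.3  -1.8  86.7] world-mm [543.3 211.6  86.7] F in reader [-10.5  -0.7  -2.1] grip 0.1 q [-0.15  1.   -0.14  1.36 -0.39  1.41 -2.12]
[[0.5, 2.7, 3.2, -0.22, 0.5, 0.04], [0.4, 2.7, 3.2, -0.22, 0.5, 0.04]]
```

arm_command(
  targets=[
    [0,2.5,2.5,-0.3,0.2,0],
    [0,2.5,2.5,-0.3,0.2,0],
    [0,2,2,-0.3,0.2,0],
  ],
)

```text
clock: 24.45
position: [0.5378, 0.2145, 0.0867]
tool_rot: [2.358, 0.007, -2.05]
force: [10.4, -4.3, -2.3]
grip_width: 0.0003
```

```bash
python3 plan.py r -11 -1 86 45 8
```

```text
t 24.45 reader-mm [-13.1  -1.9  86.7] world-mm [537.8 214.5  86.7] F in reader [-11.2  -0.9  -2.3] grip 0.3 q [-0.15  1.   -0.14  1.37 -0.39  1.41 -2.12]
[[0.9, 1.0, 2.0, -0.11, 0.62, -0.03]]
```

arm_command(
  targets=[
    [0,2,2,-0.3,0.2,0],
    [0,1.5,1.5,-0.3,0.2,0],
  ],
)

```text
clock: 24.65
position: [0.5356, 0.2157, 0.0867]
tool_rot: [2.355, 0.003, -2.048]
force: [8.9, -2.7, -3.1]
grip_width: 0.0004
```

```bash
python3 plan.py
```

```text
t 24.65 reader-mm [-10.6  -1.9  86.7] world-mm [535.6 215.7  86.7] F in reader [-9.1 -1.7 -3.1] grip 0.4 q [-0.15  1.   -0.14  1.37 -0.39  1.41 -2.13]
```

arm_command(
  targets=[
    [0,1.2,1.2,-0.2,0.1,0],
    [0,1.2,1.2,-0.2,0,0],
  ],
)

```text
clock: 24.85
position: [0.5348, 0.2161, 0.0866]
tool_rot: [2.354, 0.003, -2.049]
force: [7.0, -3.6, -1.6]
grip_width: 0.0003
```

```bash
python3 plan.py
```

```text
t 24.85 reader-mm [-9.7 -1.9 86.6] world-mm [534.8 216.1  86.6] F in reader [-7.9  0.  -1.6] grip 0.3 q [-0.15  1.   -0.14  1.37 -0.39  1.41 -2.13]
```

arm_command(
  targets=[
    [0,1.2,1.2,0,0,0],
  ],
)

```text
clock: 24.95
position: [0.5345, 0.2162, 0.0866]
tool_rot: [2.358, 0.003, -2.05]
force: [11.1, -4.8, 0.5]
grip_width: 0.0003
```

```bash
python3 plan.py
```

```text
t 24.95 reader-mm [-9.3 -1.9 86.6] world-mm [534.5 216.2  86.6] F in reader [-12.1  -0.8   0.5] grip 0.3 q [-0.16  0.99 -0.14  1.38 -0.39  1.4  -2.13]
```

The rubber stop is just being felt at the same depth as the first press. Letting go.

arm_command(
  targets=[
    [0,-4,-4,0,0,0],
    [0,-12,-12,0,0,0],
    [0,-25,-25,0,0,0],
    [0,-30,-30,0,0,0],
    [0,-20,-20,0,0,0],
    [0,0,0,0,0,0],
    [0,0,0,0,0,0],
  ],
)

```text
clock: 25.65
position: [0.6526, 0.1548, 0.0889]
tool_rot: [2.36, 0.003, -2.048]
force: [0.3, 1.0, -0.5]
grip_width: 0.0003
```

Run:
```python
from plan import *
p,R=show();g=frame('scene');C=cloud(g);d=(C-O)@M
s=(abs(d[...,1])<.045)&(d[...,2]>.045)&(d[...,2]<.07)&(d[...,0]>-.09)&(d[...,0]<.03)
t=(abs(d[...,1])<.016)&(d[...,2]>.08)&(d[...,2]<.1)&(d[...,0]>-.09)&(d[...,0]<.03)
for q in(s,t):print(q.sum(),np.percentile(d[q][:,0],[2,50,98]).round(4))
cv2.imwrite('pics/p10.png',cv2.resize(g['color'],(784,588))[:,:,::-1])
```

```text
t 25.65 reader-mm [-142.5   -0.8   88.9] world-mm [652.6 154.8  88.9] F in reader [ 0.2 -1.  -0.5] grip 0.3 q [-0.09  1.17 -0.1   0.95 -0.35  1.68 -2.13]
329 [-0.0021  0.0006  0.0031]
94 [-0.0026  0.0004  0.0031]
```

View pics/p10.png

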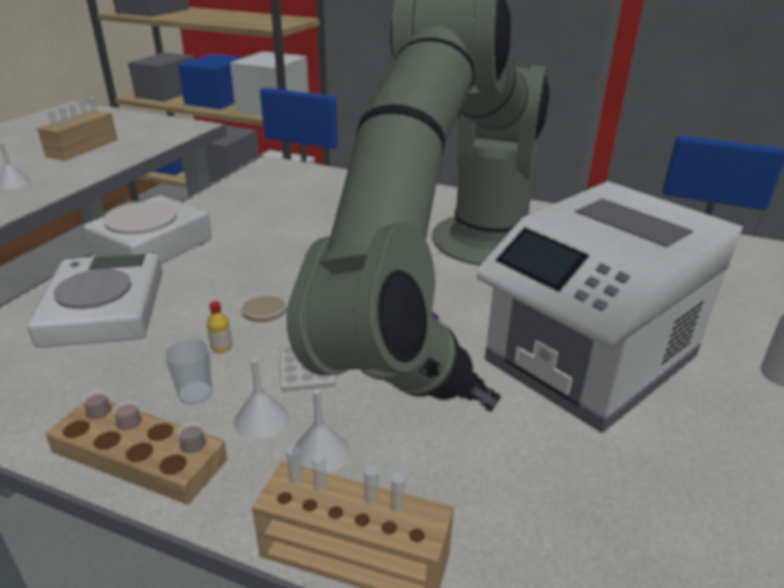

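The tray is flush with the fascia (tab at (545,352)) and has stayed shut. The bench items stand where they were, and the arm touches nothing.

```bash
python3 -c "
from workcell import bot
print(bot.job_done())"
```

```text
the job is handed in; nothing more can be done
None
```

The small dish is loaded in the reader and the tray is shut on its catch. I handed the job in at about 25.7 s on the robot clock.

**What I did:**
- **Release:** I pressed the tray in with the shut fingers until it just met its rubber stop, at about 20 N. It sprang out about 46 mm.
- **Draw out:** I pinched the tab and drew the tray to its stop.
- **Place:** I set the dish in the recess, with about 20 N at seating. The dish's top measured 67.7 mm, against an expected 67 mm.
- **Shut:** I pushed the tray home to the same depth, at about 12 N, and let go.

**Last checks:** About 0.6 s after letting go, the tray front was within about 1 mm of the fascia by depth. The gripper was about 120 mm clear and touching nothing. In the last view the large dish, dropper, beaker and both funnels were where they had been. The arm hid the red and most of the purple look-alike and part of the spot plate. They looked untouched in an earlier wrist view.

**Disagreed or went wrong:**
- **Wrist camera:** It read about 1.8 mm off sideways, and I corrected for that.
- **Wrong-way move:** One early approach move went down instead of in and was corrected. The fingertips came to about 19 mm above the bench, with no sign of contact.
- **Pull at the stop:** The draw-out peaked at about 37 N on the wrist when the tray met its stop.

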